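# Unload and reload a ratchet press for mallet heads

### The arm

A 7-joint arm with a two-finger parallel gripper is mounted at the origin on the work surface. World frame = base frame: x ahead of the robot, y to its left, z up, the work surface at z = 0. Lengths are in m, angles in rad, forces in N, time in s.
With the tool pointing down it reaches from about 0.4 to 0.85 m from the base axis. Payload 10.4 kg.
Tool frame: the origin (TCP) lies midway between the tips of the shut fingers; the grasp point (between the pads) lies 19 mm behind it (grip_point_offset is the distance from the TCP to the grasp point, in m); y points along the fingers, z is the direction in which the jaws open and shut, and the axes are right-handed (so a half turn about y gives the same grasp; the last joint's range is limited). The gripper opens to 85 mm and grips with 20 to 120 N. Pads are 22 mm wide; open, the fingers measure 114 mm over their backs; the gripper's body (76 mm by 85 mm) begins 54 mm behind the grasp point. The pads swing forward as they close: fully open they stand 13 mm farther back than shut.
Start: joints at [-1.328, 0.332, -0.065, 1.46, 0.022, 1.35, -0.088], TCP at [0.164, 0.603, 0.231] pointing down, gripper open.
Joint ranges: [-2.6, 2.6], [-0.5, 2.12], [-1.47, 1.34], [0.16, 2.42], [-1.27, 4.41], [0.06, 2.06], [-2.6, 2.6]. Speed limits (rad/s): [2.22, 2.22, 2.79, 2.79, 3.14, 3.14, 3.14].

### API

Orientations are given as a unit quaternion [x, y, z, w].
In Python, from workcell import * gives the robot as it stands.
- The arm moves only by the tool send_rows, never from a script. Its argument "motion" is a list of rows, each a list of 7 numbers: the opening in per cent of the stroke, from 0 (shut) to 100 (fully open), then the shift along the tool's x, y, z in m, then the turn, a rotation vector about the tool's x, y, z in rad. In form: [[claw, tx, ty, tz, ax, ay, az], ...]. A call has 1 to 10 rows; each row is the pose to reach, as a shift and turn from the pose commanded when the call began, along the tool's axes at that moment; what a row does not reach only later rows make up. A row lasts 1/12 s, in which the tool goes at most 41.7 mm and 7.16 degrees, less where a joint would pass 70% of its speed; a pose out of reach is approached as far as the arm can. A call with a gripper value outside its range is refused whole. The fingers move at their own pace and stop on an object; "squeeze" is the grip in N (left out, the last holds). Time passes only in rows, so rows that repeat a pose let the fingers close. It gives the time, the measured TCP pose, the force and the opening at its end, in the units of the state.
- get_obs(): the state, without advancing time (a new reading comes with each control period).
- camera(name): name is "scene" or "top" or "wrist"; returns a dict with "pixels" (400x640x3 uint8, red, green, blue), "range_z" (400x640 float32, m along the optical axis (not along the pixel's ray), 0 where there is no reading), "fovy" (degrees; the focal length in pixels is half the picture's height over the tangent of half this angle, whatever the lens; pixels are square), "cx", "cy" (the principal point, pixels), "view" (4x4, takes a point from world to camera coordinates); the wrist camera has in their place "T_tool_cam" (4x4, takes a point from camera to tool coordinates, whose origin is the TCP and whose axes are the tool frame's). Camera axes: x right, y down, z forward; pixel columns grow to the right and rows downward; lengths in m; the calibration is good to about 2 mm. A picture is of the moment at which its call begins: read the wrist's pose just before it.
- hand_in(): hands the job in, once; it reports no verdict.
The state is a dict: "clock": time; "joint_pos": joint angles; "joint_velocities": joint speeds; "tau": joint torques, N m; "position": TCP position; "ee_rot": TCP orientation; "ft_force": force on the tool from outside, world axes, zero at the start; "torque": the same for the moment, N m; "grip_width": opening from 0.0 (shut) to 1.0 (fully open).
Only numpy, scipy, OpenCV 4.12 (cv2) and the standard library are available. Lean on these libraries where they do the work, as an engineer would, in place of code of your own. Each camera call takes 0.05 s, during which the arm holds its last target.

### The job

The press still holds a finished mallet-head blank: lift the yellow pawl clear and hold it until the drum has run all the way back and the jaw is fully open, then let the pawl drop back onto the toothed wheel. Stand the finished blank in the plywood tray, and stand every loose wooden block on the bench upright between the jaws, broad faces towards the jaws, side by side in one row along the middle of the bed. Then wind the red-handled lever until you feel the row come up tight with the sprung orange pad pressed well in, let the pawl hold it there, let go, and leave the other things on the bench where they are.

Things in the scene. Friction and masses are not known exactly. Their poses are not given: they have to be found in the camera images.
- bed (a point): Middle of the bed's upper face, 20 mm above the bench, on the fixed press (dark wooden base 310 x 245 mm, green brackets). Bed frame: x along the press from the fixed jaw to the moving jaw (roughly away from the robot), y across it towards the toothed wheel and lever, z up. Blocks go with their centres on the middle line y = 0, within 20 mm.
- fixed_jaw (a point): Middle of the fixed wooden jaw's inner face, at bed x = -100 mm; 56 mm wide, top 42 mm above the bed. With the drum fully run back the pad's face is at bed x = +76 mm, so the opening is then 176 mm. Beside the bed nothing of the mechanism comes nearer the middle line than y = 95 mm (the pawl's handle: 75 mm).
- drum_axis (a point): Point on the drum's axis, parallel to bed y, at bed x = +20, z = +55 mm (here at the wheel, y = 136 mm). Steel toothed wheel of radius 50 mm, y = 130 to 142 mm, top 105 mm above the bed. 36 teeth, one every 0.175 rad: let go, the lever falls back by up to one tooth (8 mm of jaw travel) until the pawl holds.
- pawl_pivot (a point): Pivot of the yellow pawl, axis parallel to bed y, at bed x = -52, y = 136, z = +112 mm. The pawl bar reaches from here over the top of the wheel to its handle.
- pawl_handle (a point): Grip point on the yellow pawl's cross handle: a round bar 14 mm thick, parallel to bed y, free over bed y = 75 to 130 mm, 167 mm from the pivot; at bed x = +115, y = +100, z = +119 mm when the pawl is down. Pinch it from above and raise it on its arc about the pivot; it falls back by its own weight when let go.
- pawl (a joint): Angle of the pawl, rad: 0 = down, tip in the bottom of a tooth gap; grows to 1.1 as its handle is lifted (up to about 6 N at the handle). Clear of all teeth above 0.1. While it is down the drum can be wound up but cannot run back.
- drum (a joint): Angle of the drum with its wheel and lever, rad: 0 = fully run back (jaw fully open), up to 2.95. Winding (growing) swings the lever's handle from low on the robot's side over the top and away from the robot, and moves the jaw 46 mm per rad towards the fixed jaw. A spring (0.18 to 0.35 N m) runs it back when the pawl is held clear, in a few seconds.
- lever_grip (a point): Middle of the lever's red round handle, 18 mm thick, 72 mm long, parallel to bed y, overhanging outwards at bed y = 178 to 250 mm, 110 mm from the drum's axis. Lever angle from vertical = joint drum - 1.396 rad (negative leans to bed -x). It does not spin: pinch it lightly from above and let it turn between the fingers along the arc. It takes 2 to 4 N until the pad touches, up to about 12 N with the pad pressed home.
- pad_face (a point): Middle of the face of the orange sprung pad on the moving jaw (56 wide, 38 mm high), which looks towards the fixed jaw.
- pad (a joint): How far the orange pad is pressed back into the moving jaw, m: 0 = free, 0.018 = against its solid stop. Its spring gives about 0.9 N per mm.
- tray_in (a point): Centre of the inner floor (8 mm above the bench) of a low fixed plywood tray, outside 190 x 150 mm along its own x and y, rim 22 mm high, walls 8 mm thick.
- blank_mid (a point): Centre of the finished mallet-head blank: one solid dark-light-dark laminated wooden block, 96 (x) x 60 (y) x 42 mm high, about 0.18 kg, origin half-way up. It starts upright in the press, clamped between the fixed jaw and the pad.
- block0_mid (a point): Centre (half-way up) of a pale planed wooden block, 32 thick (x) x 60 wide (y) x 42 mm high, about 0.06 kg, standing upright on the bench; its broad faces look along its x. Two to four such blocks are present; absent ones give None.
- block1_mid (a point): Centre (half-way up) of a brown planed wooden block, 32 thick (x) x 60 wide (y) x 42 mm high, about 0.06 kg, standing upright on the bench; its broad faces look along its x. Two to four such blocks are present; absent ones give None.
- block2_mid (a point): Centre (half-way up) of a pale planed wooden block, 32 thick (x) x 60 wide (y) x 42 mm high, about 0.06 kg, standing upright on the bench; its broad faces look along its x. Two to four such blocks are present; absent ones give None.
- block3_mid (a point): Centre (half-way up) of a brown planed wooden block, 32 thick (x) x 60 wide (y) x 42 mm high, about 0.06 kg, standing upright on the bench; its broad faces look along its x. Two to four such blocks are present; absent ones give None.
- cup: Lidded paper coffee cup, 80 mm across, 107 mm high, origin under its centre; leave it alone.
- gauge: Wooden marking gauge lying down, 200 mm long (x), 50 mm high; leave it alone.
- square: Combination square lying flat, steel blade 260 mm long (x), blue head; leave it alone.
- tin: Brass-coloured wax tin, 72 mm across, 45 mm high; leave it alone.
- driver: Screwdriver lying on the bench, about 160 mm long along its x; leave it alone.
There are look-alikes about, which are no part of the job. Leave any pink or turquoise look-alike of the part that bears block3_mid alone. Leave any black or turquoise look-alike of the part that bears block2_mid alone.

How it is judged:
On the way, in this order (a step that is already met when the one before it is completed fails the run):
1. with the pawl held clear of the wheel, the drum runs back until the jaw is fully open (value of joint pawl above 0.1 rad and value of joint drum below 0.1 rad).
2. the pawl has dropped back into the teeth with the jaw still open (value of joint pawl below 0.04 rad and value of joint drum below 0.2 rad), for 0.2 s.
3. the finished blank stands in the tray and every block stands in the open press (x of blank_mid in the frame of tray_in between -0.09 and 0.09 m and y of blank_mid in the frame of tray_in between -0.07 and 0.07 m and z of blank_mid in the frame of tray_in below 0.028 m and angle between the z axis of blank_mid and the z axis of tray_in, either way round below 0.1 rad and x of block0_mid in the frame of bed between -0.105 and 0.08 m and y of block0_mid in the frame of bed between -0.02 and 0.02 m and z of block0_mid in the frame of bed between 0.013 and 0.029 m and angle between the z axis of each of block0_mid, block1_mid, block2_mid, block3_mid and the z axis of bed, either way round below 0.12 rad and angle between the x axis of each of block0_mid, block1_mid, block2_mid, block3_mid and the x axis of bed, either way round below 0.2 rad and x of block1_mid in the frame of bed between -0.105 and 0.08 m and y of block1_mid in the frame of bed between -0.02 and 0.02 m and z of block1_mid in the frame of bed between 0.013 and 0.029 m and x of block2_mid in the frame of bed between -0.105 and 0.08 m and y of block2_mid in the frame of bed between -0.02 and 0.02 m and z of block2_mid in the frame of bed between 0.013 and 0.029 m and x of block3_mid in the frame of bed between -0.105 and 0.08 m and y of block3_mid in the frame of bed between -0.02 and 0.02 m and z of block3_mid in the frame of bed between 0.013 and 0.029 m and value of joint drum below 0.2 rad), for 0.2 s.
At the end, for the whole second after the job is handed in: Blank upright in the tray (within 0.1 rad); every block upright between the jaws, centre within 20 mm of the middle line, broad faces within 0.2 rad of square to it; pawl down (below 0.04 rad) and holding the row pressed, pad pushed in at least 4 mm (x of blank_mid in the frame of tray_in between -0.09 and 0.09 m and y of blank_mid in the frame of tray_in between -0.07 and 0.07 m and z of blank_mid in the frame of tray_in below 0.028 m and angle between the z axis of blank_mid and the z axis of tray_in, either way round below 0.1 rad and x of block0_mid in the frame of bed between -0.105 and 0.08 m and y of block0_mid in the frame of bed between -0.02 and 0.02 m and z of block0_mid in the frame of bed between 0.013 and 0.029 m and angle between the z axis of each of block0_mid, block1_mid, block2_mid, block3_mid and the z axis of bed, either way round below 0.12 rad and angle between the x axis of each of block0_mid, block1_mid, block2_mid, block3_mid and the x axis of bed, either way round below 0.2 rad and x of block1_mid in the frame of bed between -0.105 and 0.08 m and y of block1_mid in the frame of bed between -0.02 and 0.02 m and z of block1_mid in the frame of bed between 0.013 and 0.029 m and x of block2_mid in the frame of bed between -0.105 and 0.08 m and y of block2_mid in the frame of bed between -0.02 and 0.02 m and z of block2_mid in the frame of bed between 0.013 and 0.029 m and x of block3_mid in the frame of bed between -0.105 and 0.08 m and y of block3_mid in the frame of bed between -0.02 and 0.02 m and z of block3_mid in the frame of bed between 0.013 and 0.029 m and value of joint pad above 0.004 m and value of joint pawl below 0.04 rad and velocity of joint drum below 0.05 rad/s); the robot touches nothing.
It fails at once if the cup, gauge, square, tin or screwdriver is pushed more than 30 mm from its place (distance of any of cup, gauge, square, tin, driver from where it was at the start of the episode above 0.03 m).
Of block0, block1, block2, block3 only 2 to 4 are there at a start; the rules pass over those that are not, and their reading is None.
At some moment in a run one of block0, block1, block2, block3, blank may be knocked a few centimetres aside while the robot is not near it.
It also fails if it takes over 210 s, if anything falls off the work surface, if the arm or the gripper's body presses on something with over 40 N, if the wrist force passes 120 N, or if a joint passes its speed limit or range.

## Working session

There is one attempt and no reset: what is moved stays moved. The work goes in short steps, Python scripts to look and compute and a tool call to move; the robot and the scene stay as the last step left them, time stands still between calls to the robot, and variables do not carry over. Pictures are saved under pics/ and viewed, and the job is handed in when it is done.

Besides the shell and the picture viewer there is one more tool, called after "Emit:" as a command line: name --pt "numbers of a row" for each row, then --argument value for the rest. send_rows: Moves the arm, as the interface text tells. Its arguments: {"type":"object","properties":{"motion":{"type":"array"},"squeeze":{"type":"number"}},"required":["motion"]}

```bash
ls; mkdir -p pics
cat > h.py <<'E'
from workcell import *
import numpy as np, cv2
from scipy.spatial.transform import Rotation as R
def shot(name,fn=None):
    o=get_obs(); c=camera(name)
    if fn: cv2.imwrite('pics/'+fn,cv2.cvtColor(c['pixels'],cv2.COLOR_RGB2BGR))
    c['obs']=o; return c
def cloud(c):
    d=c['range_z']; H,W=d.shape; f=H/2/np.tan(np.radians(c['fovy'])/2)
    v,u=np.mgrid[0:H,0:W]
    P=np.stack([(u-c['cx'])/f*d,(v-c['cy'])/f*d,d,np.ones_like(d)],-1)
    if 'view' in c: T=np.linalg.inv(c['view'])
    else:
        o=c['obs'];T=np.eye(4);T[:3,:3]=R.from_quat(o['ee_rot']).as_matrix();T[:3,3]=o['position'];T=T@c['T_tool_cam']
    X=(P@T.T)[...,:3]; X[d==0]=np.nan
    return X
E
python3 - <<'E'
from h import *
for n in ['scene','top','wrist']:
    c=shot(n,n+'0.png'); np.savez(n+'0.npz',X=cloud(c),p=c['pixels'])
    print(n,c['fovy'],c.get('view'),c.get('T_tool_cam'))
print(get_obs())
E
```

```text
pics
scene 55.95965449802656 [[ 0.58119088  0.81367748 -0.01208834 -0.24422292]
 [ 0.42138994 -0.31363067 -0.85092087 -0.12291663]
 [-0.69616642  0.48945354 -0.52515479  1.62883265]
 [ 0.          0.          0.          1.        ]] None
top 56.574898854748994 [[-0.01957924 -0.99977276  0.00843128 -0.04875256]
 [-0.99327413  0.01848806 -0.11430086  0.50689459]
 [ 0.114119   -0.01061249 -0.9934104   1.09019854]
 [ 0.          0.          0.          1.        ]] None
wrist 63.5143700179186 None [[ 7.51781054e-04  9.65443348e-01  2.60611926e-01 -6.57644173e-02]
 [-1.47804243e-03 -2.60610643e-01  9.65442856e-01 -1.42361123e-01]
 [ 9.99998625e-01 -1.11099713e-03  1.23104409e-03  1.04419035e-03]
 [ 0.00000000e+00  0.00000000e+00  0.00000000e+00  1.00000000e+00]]
{'clock': 0.15, 'joint_pos': array([-1.32762237,  0.33272549, -0.06472325,  1.46073685,  0.02160567,
        1.34988671, -0.088494  ]), 'joint_velocities': array([ 5.36858885e-05, -2.01950478e-03, -2.86411568e-03, -2.89839192e-04,
       -2.62091358e-03,  5.34716043e-04, -1.35805648e-03]), 'tau': array([ 1.21143319e-03, -6.25822663e+01,  4.93237807e-02, -3.91853070e+01,
        1.62941526e-02,  7.35720852e-03, -3.11232520e-05]), 'position': array([0.16407542, 0.6027933 , 0.23070502]), 'ee_rot': array([ 0.70124805, -0.09370758,  0.09363816, -0.70050122]), 'ft_force': array([-1.03080968, -0.29764314, -1.25805027]), 'torque': array([ 0.02491156,  0.01791381, -0.05479597]), 'grip_width': 1.0020473202419427}
```

View pics/scene0.png

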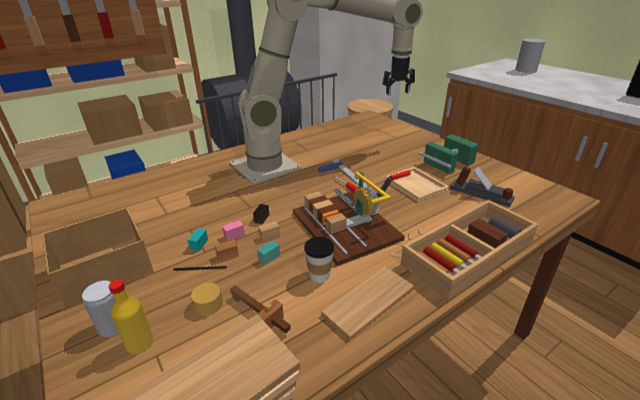

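View pics/top0.png

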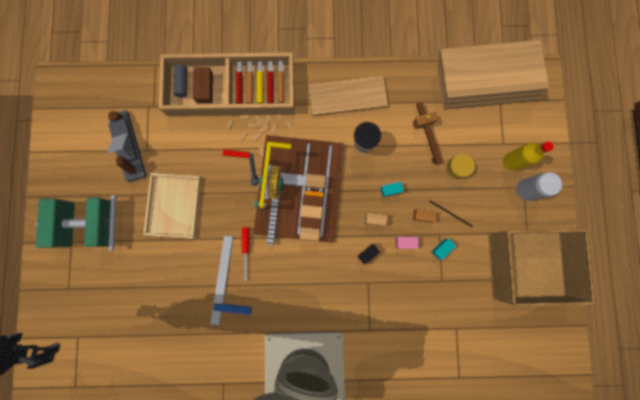

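View pics/wrist0.png

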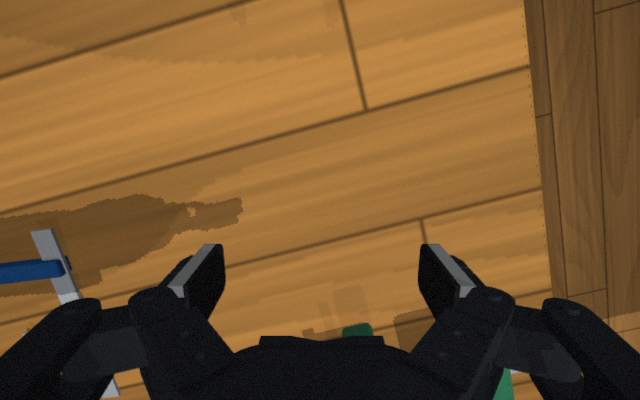

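Run:
```python
from h import *
a=cv2.imread('pics/top0.png')
cv2.imwrite('pics/a1.png',cv2.resize(a[120:280,220:480],None,fx=3,fy=3,interpolation=cv2.INTER_CUBIC))
b=cv2.imread('pics/scene0.png')
cv2.imwrite('pics/a2.png',cv2.resize(b[150:290,170:440],None,fx=2.9,fy=2.9,interpolation=cv2.INTER_CUBIC))
X=np.load('top0.npz')['X']
for n,(u,v) in dict(pale=(377,219),brown=(426,215),teal=(392,189),pink=(408,242),teal2=(445,249),black=(370,254),blankmid=(312,213),base1=(268,140),base2=(340,146),base3=(330,238),base4=(258,231),yh=(284,146),red=(237,153),bench=(400,300),tray=(172,206),cup=(367,136),tray1=(150,177),driver=(246,240)).items(): print(n,X[v,u].round(4))
```

```text
pale [ 0.4439 -0.2244  0.0416]
brown [ 0.4528 -0.3698  0.0444]
teal [ 0.5324 -0.2719  0.0451]
pink [ 0.3744 -0.3129  0.0432]
teal2 [ 0.3518 -0.4209  0.0432]
black [ 0.3416 -0.2001  0.0409]
blankmid [ 0.4637 -0.0323  0.0626]
base1 [0.696  0.1005 0.0193]
base2 [ 0.6734 -0.1218  0.0185]
base3 [ 0.3908 -0.0845  0.0204]
base4 [0.4158 0.1306 0.0247]
yh [0.6429 0.0403 0.1445]
red [0.6163 0.1608 0.1818]
bench [ 0.2018 -0.2912  0.0004]
tray [0.4976 0.3956 0.0075]
cup [ 0.6774 -0.1936  0.1092]
tray1 [0.5857 0.4582 0.0236]
driver [0.3897 0.1664 0.0246]
```

View pics/a1.png

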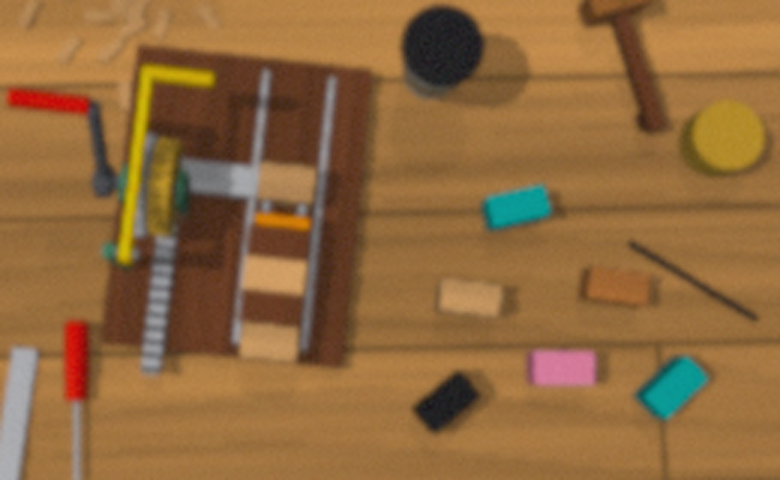

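View pics/a2.png

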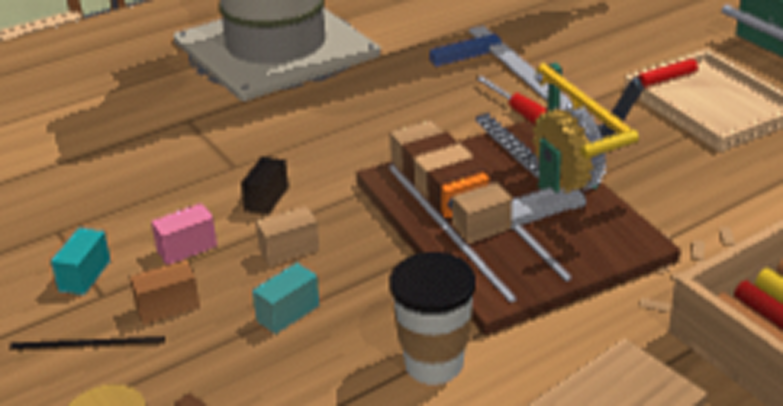

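```bash
cat >> h.py <<'E'
def Rdown(phi):
    c,s=np.cos(phi),np.sin(phi)
    return np.array([[s,0,c],[-c,0,s],[0,-1,0]])
def pose():
    o=get_obs(); return np.array(o['position']),R.from_quat(o['ee_rot']).as_matrix(),o
def row(p,Rt=None):
    """shift+turn in tool axes to reach world p (TCP), Rt"""
    p0,R0,o=pose()
    t=R0.T@(np.array(p)-p0)
    w=np.zeros(3) if Rt is None else R.from_matrix(R0.T@Rt).as_rotvec()
    print('row',t.round(4),w.round(4)); return t,w
def info():
    p,Rm,o=pose(); print('t',round(o['clock'],2),'p',p.round(4),'yaw',np.degrees(np.arctan2(Rm[1,2],Rm[0,2])).round(1),'tilt',np.degrees(np.arccos(-Rm[2,1])).round(2),'F',o['ft_force'].round(1),'g',round(o['grip_width'],3),'q',o['joint_pos'].round(2))
E
python3 - <<'E'
from h import *
info(); print(pose()[1].round(3))
X=np.load('top0.npz')['X'];p=np.load('top0.npz')['p'].astype(int)
# base plate
m=(X[...,2]>.01)&(X[...,2]<.03)&(X[...,0]>.3)&(X[...,0]<.75)&(abs(X[...,1])<.25)&(p.sum(-1)<200)
n,l,s,c=cv2.connectedComponentsWithStats(m.astype('uint8'))
k=1+s[1:,4].argmax(); print(s[k])
q=X[l==k][:,:2].astype('float32')*1000
r=cv2.minAreaRect(q);print(r); print(cv2.boxPoints(r).round(1))
# items z 0.03-0.05 blocks
for nm,(u,v) in dict(pale=(377,219),brown=(426,215)).items():
    w=X[v-20:v+20,u-25:u+25].reshape(-1,3); w=w[(w[:,2]>.035)]
    q=(w[:,:2]*1000).astype('float32'); r=cv2.minAreaRect(q); print(nm,r,w[:,2].mean())
m=(X[...,2]>.052)&(X[...,2]<.07)&(abs(X[...,1]+.03)<.06)&(X[...,0]>.35)&(X[...,0]<.7)
w=X[m]; print(w.min(0),w.max(0)); print(cv2.minAreaRect((w[:,:2]*1000).astype('float32')))
# tray
m=(X[...,2]>.015)&(X[...,2]<.03)&(abs(X[...,1]-.4)<.1)&(abs(X[...,0]-.5)<.14); w=X[m]; r=cv2.minAreaRect((w[:,:2]*1000).astype('float32'));print('tray',r)
E
```

```text
t 0.15 p [0.1641 0.6028 0.2307] yaw 74.8 tilt 0.06 F [-1.  -0.3 -1.3] g 1.002 q [-1.33  0.33 -0.06  1.46  0.02  1.35 -0.09]
[[ 0.965 -0.     0.263]
 [-0.263 -0.001  0.965]
 [ 0.    -1.    -0.001]]
[320 145  23  96 882]
((528.8675537109375, -99.13257598876953), (41.08605194091797, 297.9337463378906), 80.17227935791016)
[[ 378.6  -93.9]
 [ 672.1 -144.8]
 [ 679.2 -104.3]
 [ 385.6  -53.5]]
pale ((431.3325500488281, -248.0845947265625), (121.66316223144531, 45.80331039428711), 62.81667709350586) 0.04162975163530427
brown ((454.2851867675781, -369.5055236816406), (60.51272201538086, 32.76580810546875), 80.30078125) 0.04193234958371898
[ 0.3853373  -0.06942363  0.0520056 ] [0.5791453  0.00611607 0.06795927]
((483.2062683105469, -31.024120330810547), (60.04368591308594, 191.07427978515625), 82.67871856689453)
tray ((518.7872924804688, 412.42974853515625), (192.96336364746094, 223.19432067871094), 85.35626220703125)
```

Run:
```python
from h import *
row([.55,-.05,.35],Rdown(np.pi/2-np.radians(7)))
```

```text
row [ 0.5438 -0.1187 -0.5287] [ 0.0011 -0.1436 -0.    ]
```

Emit:
send_rows --pt "100 0.544 -0.119 -0.529 0.001 -0.144 0" --pt "100 0.544 -0.119 -0.529 0.001 -0.144 0" --pt "100 0.544 -0.119 -0.529 0.001 -0.144 0" --pt "100 0.544 -0.119 -0.529 0.001 -0.144 0" --pt "100 0.544 -0.119 -0.529 0.001 -0.144 0" --pt "100 0.544 -0.119 -0.529 0.001 -0.144 0" --pt "100 0.544 -0.119 -0.529 0.001 -0.144 0" --pt "100 0.544 -0.119 -0.529 0.001 -0.144 0" --pt "100 0.544 -0.119 -0.529 0.001 -0.144 0" --pt "100 0.544 -0.119 -0.529 0.001 -0.144 0"

```text
clock: 0.98
position: [0.374, 0.2466, 0.2962]
ee_rot: [-0.705, 0.043, -0.043, 0.706]
ft_force: [0.6, -0.1, -0.3]
grip_width: 1.0
```

Run:
```python
from h import *
info()
row([.55,-.05,.35],Rdown(np.pi/2-np.radians(7)))
```

```text
t 0.98 p [0.374  0.2466 0.2962] yaw 83.0 tilt 0.08 F [ 0.6 -0.1 -0.3] g 1.0 q [-0.91 -0.1   0.21  1.81  0.02  1.44  0.74]
row [ 0.2107 -0.0542 -0.2729] [-0.0015  0.0003 -0.    ]
```

Emit:
send_rows --pt "100 0.211 -0.054 -0.273 0 0 0" --pt "100 0.211 -0.054 -0.273 0 0 0" --pt "100 0.211 -0.054 -0.273 0 0 0" --pt "100 0.211 -0.054 -0.273 0 0 0" --pt "100 0.211 -0.054 -0.273 0 0 0" --pt "100 0.211 -0.054 -0.273 0 0 0" --pt "100 0.211 -0.054 -0.273 0 0 0" --pt "100 0.211 -0.054 -0.273 0 0 0" --pt "100 0.211 -0.054 -0.273 0 0 0" --pt "100 0.211 -0.054 -0.273 0 0 0"

```text
clock: 1.82
position: [0.5507, -0.0527, 0.3498]
ee_rot: [0.706, -0.045, 0.046, -0.705]
ft_force: [0.4, -1.1, -0.0]
grip_width: 1.001
```

Run:
```python
from h import *
info()
c=shot('wrist','w1.png'); np.savez('w1.npz',X=cloud(c),p=c['pixels'])
```

```text
t 1.82 p [ 0.5507 -0.0527  0.3498] yaw 82.7 tilt 0.08 F [ 0.4 -1.1 -0. ] g 1.001 q [-0.56  0.14  0.65  1.48 -0.08  1.55  1.53]
```

View pics/w1.png

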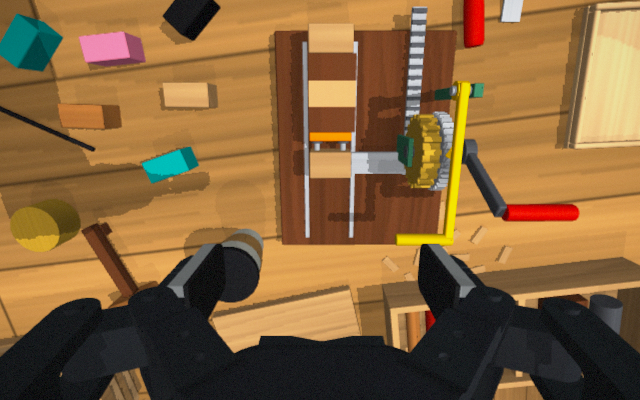

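Run:
```python
from h import *
d=np.load('w1.npz');X=d['X'];p=d['p'].astype(int)
def P(u,v): return X[v,u].round(4)
for n,(u,v) in dict(jaw=(330,38),blank0=(331,54),light=(331,92),pad=(330,136),mj=(330,165),yh0=(405,240),yh1=(440,240),piv=(463,92),red0=(510,212),red1=(572,212),bc1=(278,34),bc2=(284,241),bc3=(438,241),bc4=(452,34)).items(): print(n,P(u,v),p[v,u])
hsv=cv2.cvtColor(d['p'],cv2.COLOR_RGB2HSV)
def fit(m,name):
    w=X[m]; w=w[np.isfinite(w[:,0])]; r=cv2.minAreaRect((w[:,:2]*1000).astype('float32')); print(name,len(w),np.round(r[0],1),np.round(r[1],1),round(r[2],1),'z',np.median(w[:,2]).round(4)); return w
Z=X[...,2]
U,V=np.meshgrid(np.arange(640),np.arange(400))
def box(a,b,c,e): return (U>=a)&(U<b)&(V>=c)&(V<e)
fit(box(305,357,20,130)&(Z>.055)&(Z<.07),'jaw+blank')
fit(box(305,357,145,185)&(Z>.05)&(Z<.075),'mj')
fit(box(305,357,120,150)&(hsv[...,0]<16)&(hsv[...,1]>200)&(hsv[...,2]>180)&(Z>.05),'pad')
red=((hsv[...,0]<5)|(hsv[...,0]>175))&(hsv[...,1]>200)
fit(box(495,600,195,230)&red&(Z>.1),'red')
yel=(hsv[...,0]>25)&(hsv[...,0]<33)&(hsv[...,1]>180)
fit(box(390,460,225,250)&yel&(Z>.1),'yh')
fit(box(455,475,85,250)&yel&(Z>.1),'ybar')
fit(box(440,490,80,102)&(Z>.1),'piv')
fit(box(155,225,75,115)&(Z>.035),'pale')
fit(box(50,125,95,135)&(Z>.035),'brown')
fit(box(560,640,0,160)&(Z>.016)&(Z<.03),'trayrim')
m=box(270,460,20,250)&(Z>.012)&(Z<.026); m=cv2.morphologyEx(m.astype('uint8'),cv2.MORPH_OPEN,np.ones((3,3)))>0
fit(m,'base')
```

```text
jaw [ 0.4056 -0.0218  0.0604] [230 181 114]
blank0 [ 0.4239 -0.0229  0.0617] [124  68  40]
light [ 0.4682 -0.0282  0.0606] [242 196 123]
pad [ 0.523  -0.0362  0.0607] [246 158   0]
mj [ 0.5609 -0.0409  0.0629] [225 174 108]
yh0 [0.6445 0.034  0.1453] [245 221   0]
yh1 [0.6504 0.0746 0.1438] [243 219   0]
piv [0.489  0.1028 0.1454] [242 224   0]
red0 [0.6112 0.1331 0.1813] [241  13   2]
red1 [0.6198 0.1963 0.18  ] [241  21   7]
bc1 [ 0.3845 -0.0879  0.0208] [116  67  36]
bc2 [ 0.6792 -0.1272  0.0199] [126  70  38]
bc3 [0.6504 0.0716 0.1458] [245 223   0]
bc4 [0.4142 0.142  0.0204] [109  61  31]
jaw+blank 4979 [451.6 -24.9] [ 60.1 126.4] 82.7 z 0.0619
mj 1147 [561.3 -40.3] [55.2 36.2] 82.3 z 0.0628
pad 7 [517.9 -36.6] [10.2 53.7] 3.7 z 0.0611
red 1135 [617.3 166.6] [71.4 15.5] 83.6 z 0.1803
yh 421 [644.1  57.2] [21.6 65.9] 0.7 z 0.1452
ybar 730 [550.6  96.5] [ 12.2 138.1] 81.9 z 0.1441
piv 571 [488.8 109.9] [31.  20.5] 81.1 z 0.1416
pale 1139 [ 446.4 -219.9] [60.6 30.7] 82.6 z 0.0415
brown 1117 [ 454.9 -367.8] [62.1 31.9] 81.8 z 0.0413
trayrim 1815 [499.6 366.5] [ 96.  190.1] 85.4 z 0.0215
base 23337 [546.9   8.9] [245.2 309.1] 82.7 z 0.0201
```

```bash
cat >> h.py <<'E'
A=np.radians(-7.5); O=np.array([.5181,-.0351,.020])
def bed(x,y,z): # mm->world m
    c,s=np.cos(A),np.sin(A); return O+np.array([c*x-s*y,s*x+c*y,z])/1000
def tobed(P):
    d=(np.array(P)-O)*1000; c,s=np.cos(A),np.sin(A); return np.array([c*d[0]+s*d[1],-s*d[0]+c*d[1],d[2]])
def tgt(P,phi=None): info(); return row(P,None if phi is None else Rdown(phi))
E
python3 - <<'E'
from h import *
P=bed(115,95,200); print(P); tgt(P,A)
E
```

```text
[0.64451615 0.04407675 0.22      ]
t 1.87 p [ 0.5501 -0.0501  0.3493] yaw 82.8 tilt 0.01 F [ 0.1  2.  -0.4] g 0.999 q [-0.56  0.14  0.64  1.48 -0.08  1.55  1.53]
row [0.0819 0.1293 0.1053] [ 3.000e-04  1.576e+00 -1.000e-04]
```

Emit:
send_rows --pt "60 0.082 0.13 0.105 0 1.576 0" --pt "60 0.082 0.13 0.105 0 1.576 0" --pt "60 0.082 0.13 0.105 0 1.576 0" --pt "60 0.082 0.13 0.105 0 1.576 0" --pt "60 0.082 0.13 0.105 0 1.576 0" --pt "60 0.082 0.13 0.105 0 1.576 0" --pt "60 0.082 0.13 0.105 0 1.576 0" --pt "60 0.082 0.13 0.105 0 1.576 0" --pt "60 0.082 0.13 0.105 0 1.576 0" --pt "60 0.082 0.13 0.105 0 1.576 0"

```text
clock: 2.7
position: [0.6432, 0.0483, 0.2192]
ee_rot: [-0.546, 0.45, -0.448, 0.547]
ft_force: [-0.0, 0.5, 0.2]
grip_width: 0.601
```

Run:
```python
from h import *
P=bed(115,95,200); print(P); tgt(P,A)
```

```text
[0.64451615 0.04407675 0.22      ]
t 2.7 p [0.6432 0.0483 0.2192] yaw 11.2 tilt 0.14 F [-0.   0.5  0.2] g 0.601 q [-0.7   0.46  0.78  1.45 -0.33  1.36  0.28]
row [ 0.0044 -0.0008  0.0005] [ 0.001   0.3256 -0.0022]
```

Emit:
send_rows --pt "60 0 0 0 0 0.326 0" --pt "60 0 0 0 0 0.326 0" --pt "60 0 0 0 0 0.326 0" --pt "60 0 0 0 0 0.326 0" --pt "60 0 0 0 0 0.326 0"

```text
clock: 3.12
position: [0.6434, 0.0479, 0.2193]
ee_rot: [-0.468, 0.53, -0.529, 0.469]
ft_force: [0.2, -0.1, -0.2]
grip_width: 0.6
```

Run:
```python
from h import *
c=shot('wrist','w2.png'); 
P=bed(115,95,100); print(P); tgt(P,A)
X=cloud(c); hsv=cv2.cvtColor(c['pixels'],cv2.COLOR_RGB2HSV)
m=(hsv[...,0]>25)&(hsv[...,0]<33)&(hsv[...,1]>180)&(X[...,2]>.1)
w=X[m]; b=np.array([tobed(q) for q in w])
s=(b[:,0]>95)&(b[:,1]>70)&(b[:,1]<125); print(s.sum(),b[s].min(0),b[s].max(0),np.median(b[s],0))
```

```text
[0.64451615 0.04407675 0.12      ]
t 3.17 p [0.6435 0.0475 0.2194] yaw -7.0 tilt 0.1 F [-0.8 -0.   0.9] g 0.602 q [-0.74  0.48  0.84  1.46 -0.36  1.36 -0.01]
row [0.0035 0.0994 0.0015] [ 0.0006  0.0082 -0.0016]
895 [112.01561114  76.30170957 121.39490699] [122.07870891 124.90088829 127.5896267 ] [116.96970126 101.82623463 125.04670686]
```

View pics/w2.png

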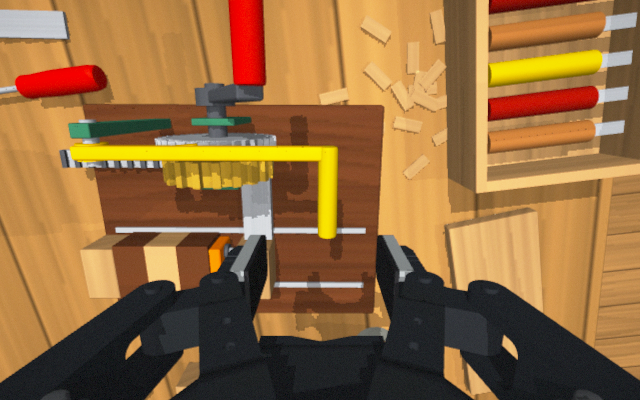

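Emit:
send_rows --pt "60 0.002 0.035 0.003 0 0 0" --pt "60 0.002 0.07 0.003 0 0 0" --pt "60 0.002 0.1 0.003 0 0 0" --pt "60 0.002 0.1 0.003 0 0 0" --pt "0 0.002 0.1 0.003 0 0 0" --pt "0 0.002 0.1 0.003 0 0 0" --pt "0 0.002 0.1 0.003 0 0 0" --pt "0 0.002 0.1 0.003 0 0 0" --pt "0 0.002 0.1 0.003 0 0 0" --pt "0 0.002 0.1 0.003 0 0 0" --squeeze 30

```text
clock: 4.0
position: [0.6472, 0.0442, 0.1221]
ee_rot: [-0.466, 0.531, -0.53, 0.468]
ft_force: [-5.1, 0.7, 5.8]
grip_width: 0.149
```

Run:
```python
from h import *
info(); print(tobed(pose()[0]))
# arc
for th in [0,.1,.2,.3,.35]:
    a0=np.arctan2(7,167); r=167
    print(th, (-52+r*np.cos(a0+th))-115, r*(np.sin(a0+th)-np.sin(a0)))
```

```text
t 4.0 p [0.6472 0.0442 0.1221] yaw -7.2 tilt 0.16 F [-5.1  0.7  5.8] g 0.149 q [-0.71  0.57  0.79  1.56 -0.43  1.19  0.04]
[117.63066417  95.48850893 102.10222305]
0 -0.1465135506711306 0.0
0.1 -1.6783068026655314 16.622613469470537
0.2 -4.86193976500158 33.00925895545718
0.3 -9.665602629488745 48.996206512968755
0.35 -12.660566604544044 56.78967598924783
```

Emit:
send_rows --pt "0 0 -0.008 0 0 0 0" --pt "0 0 -0.017 -0.002 0 0 0" --pt "0 0 -0.025 -0.003 0 0 0" --pt "0 0 -0.033 -0.005 0 0 0" --pt "0 0 -0.041 -0.007 0 0 0" --pt "0 0 -0.049 -0.01 0 0 0" --pt "0 0 -0.049 -0.01 0 0 0" --pt "0 0 -0.049 -0.01 0 0 0" --pt "0 0 -0.049 -0.01 0 0 0" --pt "0 0 -0.049 -0.01 0 0 0"

```text
clock: 4.83
position: [0.6386, 0.0453, 0.1703]
ee_rot: [0.466, -0.53, 0.532, -0.469]
ft_force: [9.4, 0.0, 1.5]
grip_width: 0.15
```

Run:
```python
from h import *
info(); shot('scene','s3.png'); c=shot('wrist','w3.png')
a=cv2.imread('pics/s3.png');cv2.imwrite('pics/s3c.png',cv2.resize(a[150:270,270:460],None,fx=3,fy=3,interpolation=cv2.INTER_CUBIC))
```

```text
t 4.83 p [0.6386 0.0453 0.1703] yaw -7.3 tilt 0.3 F [9.4 0.  1.5] g 0.15 q [-0.74  0.5   0.83  1.54 -0.38  1.26  0.01]
```

View pics/s3c.png

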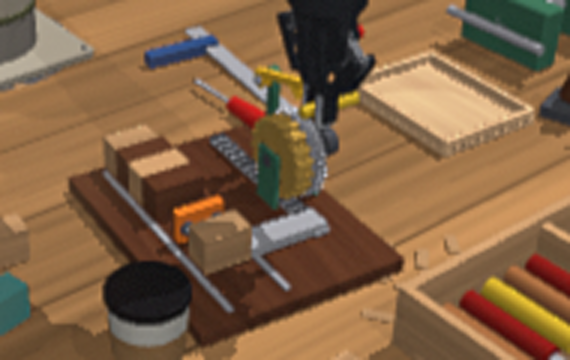

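View pics/w3.png

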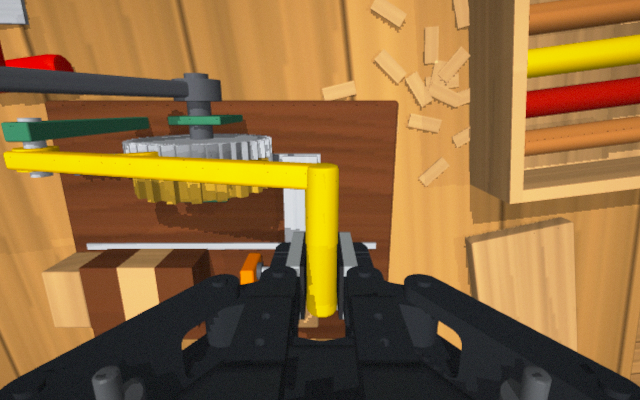

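Emit:
send_rows --pt "0 0 0 0 0 0 0" --pt "0 0 0 0 0 0 0" --pt "0 0 0 0 0 0 0" --pt "0 0 0 0 0 0 0" --pt "0 0 0 0 0 0 0" --pt "0 0 0 0 0 0 0" --pt "0 0 0 0 0 0 0" --pt "0 0 0 0 0 0 0" --pt "0 0 0 0 0 0 0" --pt "0 0 0 0 0 0 0"

```text
clock: 5.77
position: [0.6387, 0.0453, 0.1702]
ee_rot: [0.466, -0.53, 0.532, -0.469]
ft_force: [8.8, 0.2, 1.8]
grip_width: 0.149
```

Run:
```python
from h import *
info(); c=shot('wrist','w4.png'); X=cloud(c); hsv=cv2.cvtColor(c['pixels'],cv2.COLOR_RGB2HSV)
m=(hsv[...,0]>8)&(hsv[...,0]<18)&(hsv[...,1]>220)&(hsv[...,2]>200)&(X[...,2]<.07)&(X[...,2]>.03)
b=np.array([tobed(q) for q in X[m]]); s=(abs(b[:,1])<40)&(b[:,0]>40)&(b[:,0]<110); b=b[s]; print(len(b),b.min(0) if len(b) else 0,b.max(0)if len(b) else 0)
```

```text
t 5.77 p [0.6387 0.0453 0.1702] yaw -7.3 tilt 0.3 F [8.8 0.2 1.8] g 0.149 q [-0.74  0.5   0.83  1.54 -0.38  1.26  0.01]Traceback (most recent call last):
  File "<stdin>", line 4, in <module>
IndexError: too many indices for array: array is 1-dimensional, but 2 were indexed
```

View pics/w4.png

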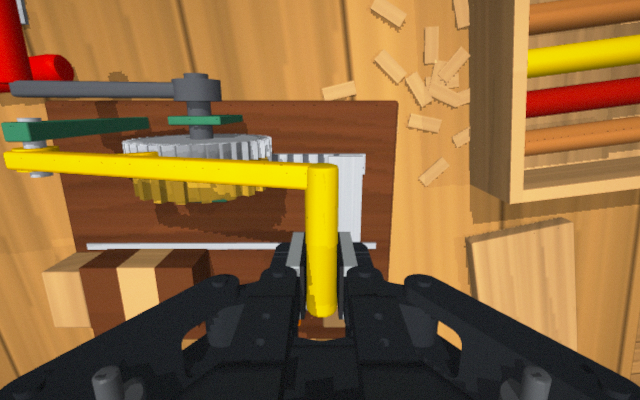

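Emit:
send_rows --pt "0 0 0 0 0 0 0" --pt "0 0 0 0 0 0 0" --pt "0 0 0 0 0 0 0" --pt "0 0 0 0 0 0 0" --pt "0 0 0 0 0 0 0" --pt "0 0 0 0 0 0 0" --pt "0 0 0 0 0 0 0" --pt "0 0 0 0 0 0 0" --pt "0 0 0 0 0 0 0" --pt "0 0 0 0 0 0 0"

```text
clock: 6.65
position: [0.6387, 0.0453, 0.1702]
ee_rot: [0.466, -0.53, 0.532, -0.469]
ft_force: [8.9, 0.4, 0.8]
grip_width: 0.153
```

Run:
```python
from h import *
info(); c=shot('wrist','w5.png'); X=cloud(c)
a=cv2.imread('pics/w4.png').astype(int);b=cv2.imread('pics/w5.png').astype(int); d=abs(a-b).max(-1); print((d>60).sum())
for u,v in [(10,30),(12,60),(30,90),(345,175),(360,165)]: print(tobed(X[v,u]))
```

```text
t 6.65 p [0.6387 0.0453 0.1702] yaw -7.3 tilt 0.3 F [8.9 0.4 0.8] g 0.153 q [-0.74  0.5   0.83  1.54 -0.38  1.26  0.01]
0
[-78.09951783 207.3880379   78.09998252]
[-79.03601209 190.27061083  80.28115244]
[-72.14083675 172.9021605   80.20956006]
[130.89098308 106.04027372  13.27220144]
[143.58596229 115.25156583  14.99926609]
```

Emit:
send_rows --pt "0 0 0.01 0.003 0 0 0" --pt "0 0 0.02 0.006 0 0 0" --pt "0 0 0.03 0.008 0 0 0" --pt "0 0 0.039 0.0095 0 0 0" --pt "0 0 0.047 0.01 0 0 0" --pt "60 0 0.047 0.01 0 0 0" --pt "60 0 0.047 0.01 0 0 0" --pt "60 0 0.047 0.01 0 0 0" --pt "60 0 0.01 0.01 0 0 0" --pt "60 0 -0.03 0.01 0 0 0"

```text
clock: 7.53
position: [0.6447, 0.0442, 0.1972]
ee_rot: [-0.469, 0.532, -0.529, 0.466]
ft_force: [1.5, 0.4, 0.7]
grip_width: 0.601
```

Run:
```python
from h import *
info(); c=shot('wrist','w6.png'); X=cloud(c)
hsv=cv2.cvtColor(c['pixels'],cv2.COLOR_RGB2HSV)
m=(hsv[...,0]>25)&(hsv[...,0]<33)&(hsv[...,1]>180)&(X[...,2]>.1)
b=np.array([tobed(q) for q in X[m]])
s=(b[:,0]>95)&(b[:,1]>70)&(b[:,1]<125); print(s.sum(),np.median(b[s],0), b[s].max(0))
P=bed(-48,0,150);print(P);row(P,Rdown(A+np.pi/2))
```

```text
t 7.53 p [0.6447 0.0442 0.1972] yaw -7.3 tilt 0.32 F [1.5 0.4 0.7] g 0.601 q [-0.73  0.51  0.83  1.48 -0.38  1.33  0.  ]
1077 [117.27063496 101.92619603 125.68253783] [121.79499266 124.9645871  128.18636407]
[ 0.47051065 -0.02883474  0.17      ]
row [ 0.0945  0.0362 -0.1679] [-0.0075 -1.5673  0.0031]
```

View pics/w6.png

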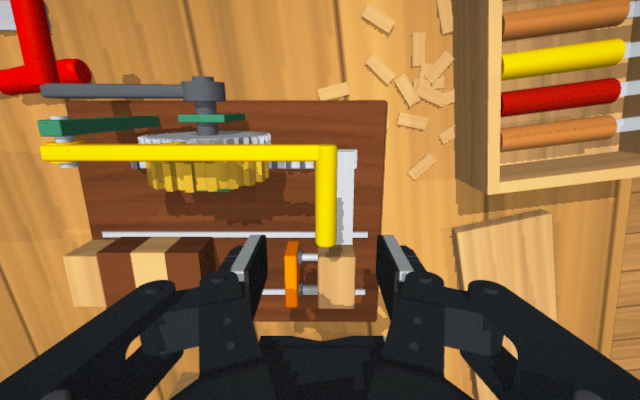

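Emit:
send_rows --pt "100 0.0 -0.01 0 0 -0.12 0" --pt "100 0.095 0.036 -0.168 0 -1.567 0" --pt "100 0.095 0.036 -0.168 0 -1.567 0" --pt "100 0.095 0.036 -0.168 0 -1.567 0" --pt "100 0.095 0.036 -0.168 0 -1.567 0" --pt "100 0.095 0.036 -0.168 0 -1.567 0" --pt "100 0.095 0.036 -0.168 0 -1.567 0" --pt "100 0.095 0.036 -0.168 0 -1.567 0" --pt "100 0.095 0.036 -0.168 0 -1.567 0" --pt "100 0.095 0.036 -0.168 0 -1.567 0"

```text
clock: 8.42
position: [0.4677, -0.0288, 0.1627]
ee_rot: [-0.689, 0.157, -0.157, 0.69]
ft_force: [0.7, -0.0, 0.3]
grip_width: 1.002
```

Run:
```python
from h import *
tgt(bed(-48,0,150),Rdown(A+np.pi/2))
```

```text
t 8.42 p [ 0.4677 -0.0288  0.1627] yaw 64.4 tilt 0.13 F [ 0.7 -0.   0.3] g 1.002 q [-0.81  0.01  0.8   1.98 -0.01  1.15  1.12]Traceback (most recent call last):
  File "<stdin>", line 2, in <module>
  File "h.py", line 35, in tgt
    def tgt(P,phi=None): info(); return row(P,None if phi is None else Rdown(phi))
                                                                       ~~~~~^^^^^
  File "h.py", line 19, in Rdown
    return np.array([[s,0,c],[-c,0,s],[0,-1,0]])
           ~~~~~~~~^^^^^^^^^^^^^^^^^^^^^^^^^^^^^
ValueError: setting an array element with a sequence. The requested array has an inhomogeneous shape after 2 dimensions. The detected shape was (3, 3) + inhomogeneous part.
```

Emit:
send_rows --pt "100 0 -0.01 0 0 -0.316 0" --pt "100 0 -0.01 0 0 -0.316 0" --pt "100 0 -0.01 0 0 -0.316 0" --pt "100 0 -0.01 0 0 -0.316 0" --pt "100 0 -0.01 0 0 -0.316 0"

```text
clock: 8.83
position: [0.4679, -0.0289, 0.1726]
ee_rot: [-0.705, 0.049, -0.049, 0.706]
ft_force: [0.3, 0.1, -0.4]
grip_width: 0.999
```

Run:
```python
from h import *
c=shot('wrist','w7.png'); info(); X=cloud(c)
row(bed(-52,0,6),Rdown(A+np.pi/2))
m=(X[...,2]>.055)&(X[...,2]<.068)&np.isfinite(X[...,0])
b=np.array([tobed(q) for q in X[m]]); s=(abs(b[:,1])<50)&(b[:,0]<20)&(b[:,0]>-140); b=b[s]
print(len(b),b.min(0),b.max(0), cv2.minAreaRect(b[:,:2].astype('float32')))
s=(b[:,0]<-60); print(b[s][:,1].min(),b[s][:,1].max())
```

```text
t 8.88 p [ 0.4678 -0.0289  0.1725] yaw 82.0 tilt 0.07 F [-0.1 -0.5 -0.7] g 0.998 q [-0.81  0.    0.79  1.97 -0.    1.17  1.41]
row [-0.0014  0.1465  0.0003] [-0.0013 -0.0088 -0.0001]
11834 [-130.53182504  -29.10776804   39.00600492] [-0.07319796 31.14544548 44.44022622] ((-65.27645874023438, 0.9931526184082031), (130.4121856689453, 60.16098403930664), 0.15643665194511414)
-29.107768041705135 31.020335367642993
```

View pics/w7.png

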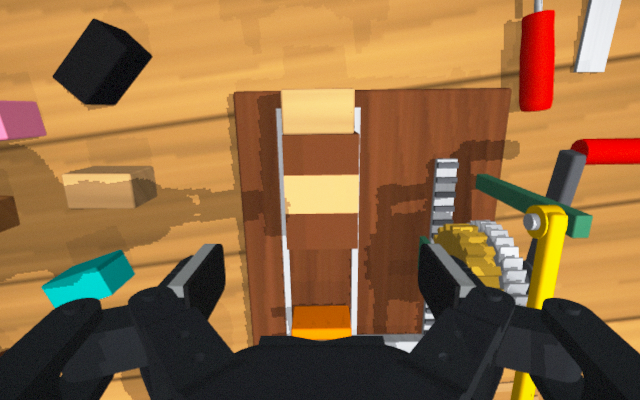

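Emit:
send_rows --pt "100 -0.001 0.04 0.001 0 -0.009 0" --pt "100 -0.001 0.08 0.001 0 -0.009 0" --pt "100 -0.001 0.12 0.001 0 -0.009 0" --pt "100 -0.001 0.146 0.001 0 -0.009 0" --pt "100 -0.001 0.146 0.001 0 -0.009 0" --pt "50 -0.001 0.146 0.001 0 -0.009 0" --pt "50 -0.001 0.146 0.001 0 -0.009 0" --pt "50 -0.001 0.146 0.001 0 -0.009 0" --pt "50 -0.001 0.146 0.001 0 -0.009 0" --pt "50 -0.001 0.146 0.001 0 -0.009 0" --squeeze 50

```text
clock: 9.72
position: [0.4688, -0.0274, 0.0286]
ee_rot: [-0.705, 0.044, -0.046, 0.707]
ft_force: [-1.6, -0.8, 8.5]
grip_width: 0.697
```

Run:
```python
from h import *
info()
c=shot('top'); X=cloud(c); p=c['pixels']
m=(X[...,2]>.014)&(X[...,2]<.03)&(X[...,0]>.4)&(X[...,0]<.61)&(X[...,1]>.3)&(X[...,1]<.48)
m=cv2.morphologyEx(m.astype('uint8'),cv2.MORPH_OPEN,np.ones((2,2)))
n,l,s,ce=cv2.connectedComponentsWithStats(m)
for k in range(1,n):
    if s[k,4]>60: w=X[l==k]; print(s[k],cv2.minAreaRect((w[:,:2]*1000).astype('float32')))
```

```text
t 9.72 p [ 0.4688 -0.0274  0.0286] yaw 82.7 tilt 0.25 F [-1.6 -0.8  8.5] g 0.697 q [-0.73  0.28  0.77  2.1  -0.26  0.85  1.64]
[144 174  57  65 642] ((497.42401123046875, 394.3667907714844), (151.4766387939453, 194.57859802246094), 82.71931457519531)
```

Emit:
send_rows --pt "50 0 -0.02 0 0 0 0" --pt "50 0 -0.05 0 0 0 0" --pt "50 0 -0.09 0 0 0 0" --pt "50 0 -0.13 0 0 0 0" --pt "50 0 -0.17 0 0 0 0" --pt "50 0 -0.195 0 0 0 0" --pt "50 0 -0.195 0 0 0 0"

```text
clock: 10.35
position: [0.4698, -0.0279, 0.2277]
ee_rot: [-0.704, 0.042, -0.049, 0.708]
ft_force: [0.3, 0.6, -1.5]
grip_width: 0.696
```

Run:
```python
from h import *
tgt([.497,.394,.22],np.radians(85.4))
```

```text
t 10.35 p [ 0.4698 -0.0279  0.2277] yaw 82.6 tilt 0.62 F [ 0.3  0.6 -1.5] g 0.696 q [-0.87 -0.07  0.81  1.9   0.05  1.29  1.37]
row [-0.0273  0.0102  0.4219] [-0.0063 -0.0485  0.0089]
```

Emit:
send_rows --pt "50 -0.027 0.005 0.422 -0.006 -0.048 0.009" --pt "50 -0.027 0.005 0.422 -0.006 -0.048 0.009" --pt "50 -0.027 0.005 0.422 -0.006 -0.048 0.009" --pt "50 -0.027 0.005 0.422 -0.006 -0.048 0.009" --pt "50 -0.027 0.005 0.422 -0.006 -0.048 0.009" --pt "50 -0.027 0.005 0.422 -0.006 -0.048 0.009" --pt "50 -0.027 0.005 0.422 -0.006 -0.048 0.009" --pt "50 -0.027 0.005 0.422 -0.006 -0.048 0.009" --pt "50 -0.027 0.005 0.422 -0.006 -0.048 0.009" --pt "50 -0.027 0.005 0.422 -0.006 -0.048 0.009"

```text
clock: 11.18
position: [0.4934, 0.3899, 0.2173]
ee_rot: [0.708, -0.031, 0.025, -0.705]
ft_force: [0.6, -0.1, -1.1]
grip_width: 0.692
```

Emit:
send_rows --pt "50 0 0 0.007 0 0 0" --pt "50 0 0 0.007 0 0 0" --pt "50 0 0 0.007 0 0 0"

```text
clock: 11.43
position: [0.4941, 0.3949, 0.2168]
ee_rot: [0.708, -0.031, 0.025, -0.705]
ft_force: [0.4, -0.4, -2.6]
grip_width: 0.69
```

Run:
```python
from h import *
c=shot('wrist','w8.png'); info(); row([.497,.394,.019],Rdown(np.radians(85.4)))
X=cloud(c)
m=(X[...,2]>.015)&(X[...,2]<.026)&(X[...,0]>.38)&(X[...,0]<.61)&(X[...,1]>.3)&(X[...,1]<.49)
w=X[m];print(len(w),w.min(0),w.max(0),cv2.minAreaRect((w[:,:2]*1000).astype('float32')))
```

```text
t 11.48 p [0.4946 0.3939 0.2172] yaw 85.4 tilt 0.58 F [ 0.  -0.6 -1.5] g 0.692 q [-1.15  0.39  0.54  1.48 -0.21  1.34  0.9 ]
row [0.0041 0.1982 0.0013] [ 0.0053 -0.0007 -0.0086]
2326 [0.40124867 0.32268729 0.0150103 ] [0.48195578 0.47662929 0.02427187] ((441.4562683105469, 400.3553466796875), (150.30941772460938, 69.34699249267578), 85.45084381103516)
```

View pics/w8.png

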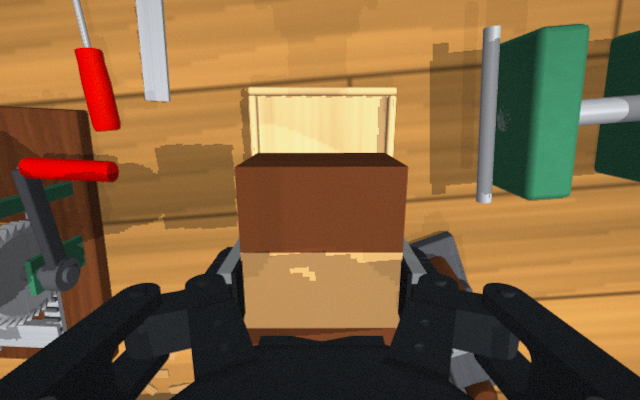

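Emit:
send_rows --pt "50 0.007 0.04 0.002 0.005 0 -0.009" --pt "50 0.007 0.08 0.002 0.005 0 -0.009" --pt "50 0.007 0.12 0.002 0.005 0 -0.009" --pt "50 0.007 0.16 0.002 0.005 0 -0.009" --pt "50 0.007 0.185 0.002 0.005 0 -0.009" --pt "50 0.007 0.194 0.002 0.005 0 -0.009" --pt "50 0.007 0.198 0.002 0.005 0 -0.009" --pt "50 0.007 0.198 0.002 0.005 0 -0.009"

```text
clock: 12.15
position: [0.5004, 0.3952, 0.02]
ee_rot: [-0.706, 0.028, -0.029, 0.707]
ft_force: [0.2, -0.2, -1.7]
grip_width: 0.693
```

Run:
```python
from h import *
info()
```

```text
t 12.15 p [0.5004 0.3952 0.02  ] yaw 85.4 tilt 0.07 F [ 0.2 -0.2 -1.7] g 0.693 q [-1.1   0.59  0.47  1.65 -0.31  0.98  0.97]
```

Emit:
send_rows --pt "50 0 0.003 0 0 0 0" --pt "50 0 0.003 0 0 0 0" --pt "90 0 0.003 0 0 0 0" --pt "90 0 0.003 0 0 0 0" --pt "90 0 0.003 0 0 0 0" --pt "90 0 -0.03 0 0 0 0" --pt "90 0 -0.07 0 0 0 0" --pt "90 0 -0.11 0 0 0 0" --pt "90 0 -0.15 0 0 0 0" --pt "90 0 -0.19 0 0 0 0"

```text
clock: 12.98
position: [0.4996, 0.3953, 0.2116]
ee_rot: [-0.706, 0.028, -0.029, 0.707]
ft_force: [0.3, 1.6, 0.2]
grip_width: 0.898
```

Run:
```python
from h import *
info(); c=shot('wrist','w9.png'); X=cloud(c)
m=(X[...,2]>.04)&(X[...,2]<.06)&(X[...,0]>.4)&(X[...,0]<.6)&(X[...,1]>.33)&(X[...,1]<.47)
w=X[m];print(len(w),np.median(w[:,2]),cv2.minAreaRect((w[:,:2]*1000).astype('float32')))
ct=shot('top','t9.png'); Y=cloud(ct)
for (u,v) in [(377,219),(426,215)]:
    w=Y[v-15:v+15,u-20:u+20].reshape(-1,3); w=w[(w[:,2]>.035)&(w[:,2]<.06)]; print(len(w),cv2.minAreaRect((w[:,:2]*1000).astype('float32')))
row([.4464,-.2199,.2],Rdown(np.radians(82.6)))
```

```text
t 12.98 p [0.4996 0.3953 0.2116] yaw 85.4 tilt 0.06 F [0.3 1.6 0.2] g 0.898 q [-1.15  0.4   0.55  1.48 -0.21  1.32  0.9 ]
6077 0.049890960115121785 ((503.2162170410156, 397.65350341796875), (60.108062744140625, 95.80783081054688), 85.26581573486328)
220 ((444.9671325683594, -222.920166015625), (60.34211349487305, 31.69170570373535), 82.31578063964844)
223 ((454.1975402832031, -370.15972900390625), (60.47724533081055, 32.22256851196289), 80.02375793457031)
row [-0.0065  0.0112 -0.6197] [-0.0095  0.0489  0.0072]
```

View pics/w9.png

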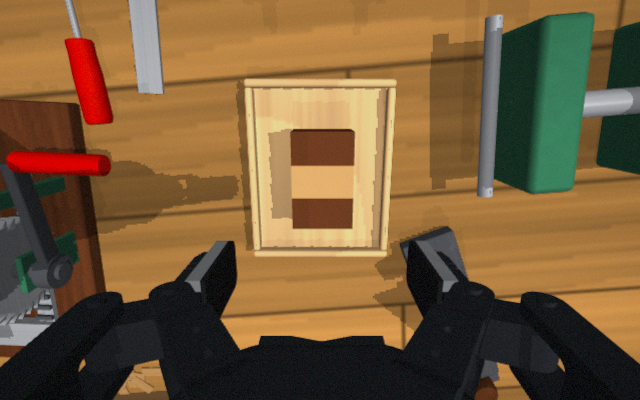

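View pics/t9.png

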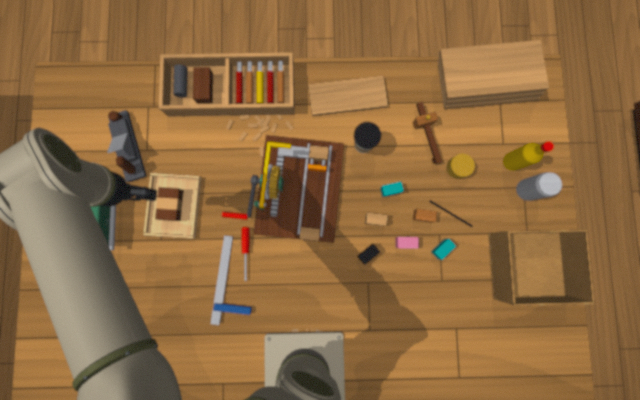

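Emit:
send_rows --pt "100 -0.006 -0.01 -0.62 -0.005 0.049 0.003" --pt "100 -0.006 0 -0.62 0 0.049 0" --pt "100 -0.006 0 -0.62 0 0.049 0" --pt "100 -0.006 0 -0.62 0 0.049 0" --pt "100 -0.006 0 -0.62 0 0.049 0" --pt "100 -0.006 0 -0.62 0 0.049 0" --pt "100 -0.006 0 -0.62 0 0.049 0" --pt "100 -0.006 0 -0.62 0 0.049 0" --pt "100 -0.006 0 -0.62 0 0.049 0" --pt "100 -0.006 0 -0.62 0 0.049 0"

```text
clock: 13.92
position: [0.4619, -0.0214, 0.2094]
ee_rot: [-0.705, 0.045, -0.046, 0.706]
ft_force: [0.5, -0.6, 0.8]
grip_width: 1.0
```

Run:
```python
from h import *
tgt([.4464,-.2199,.2],np.radians(82.6))
```

```text
t 13.92 p [ 0.4619 -0.0214  0.2094] yaw 82.6 tilt 0.11 F [ 0.5 -0.6  0.8] g 1.0 q [-0.89 -0.07  0.82  1.94  0.06  1.25  1.35]
row [ 0.0101  0.009  -0.1989] [-0.0018  0.0003  0.0007]
```

Emit:
send_rows --pt "100 0.01 0.01 -0.195 0 0 0" --pt "100 0.01 0.01 -0.195 0 0 0" --pt "100 0.01 0.01 -0.195 0 0 0" --pt "100 0.01 0.01 -0.195 0 0 0" --pt "100 0.01 0.01 -0.195 0 0 0" --pt "100 0.01 0.01 -0.195 0 0 0" --pt "100 0.01 0.01 -0.195 0 0 0"

```text
clock: 14.5
position: [0.4467, -0.2159, 0.1991]
ee_rot: [0.706, -0.047, 0.047, -0.705]
ft_force: [-0.1, 0.2, 0.6]
grip_width: 0.997
```

```bash
cat >> h.py <<'E'
def block(c,x0,y0,r=.07):
    X=cloud(c); m=(X[...,2]>.03)&(X[...,2]<.055)&(np.hypot(X[...,0]-x0,X[...,1]-y0)<r)
    w=X[m]; top=w[w[:,2]>.037]; rr=cv2.minAreaRect((top[:,:2]*1000).astype('float32')); print('block',len(top),np.median(top[:,2]).round(4),rr); return rr
E
python3 - <<'E'
from h import *
c=shot('wrist','w10.png'); info(); rr=block(c,.4464,-.2199,.055)
row([.4464,-.2199,.006],Rdown(np.radians(82.6)))
E
```

```text
t 14.55 p [ 0.4472 -0.2143  0.1991] yaw 82.5 tilt 0.02 F [ 0.8 -0.2  0.3] g 1.0 q [-0.68  0.07  1.09  1.88 -0.07  1.23  1.88]
block 2113 0.0418 ((445.6761169433594, -220.83267211914062), (60.10882568359375, 31.98151969909668), 82.2620620727539)
row [-0.      0.1931 -0.0057] [-0.0003 -0.0009 -0.    ]
```

View pics/w10.png

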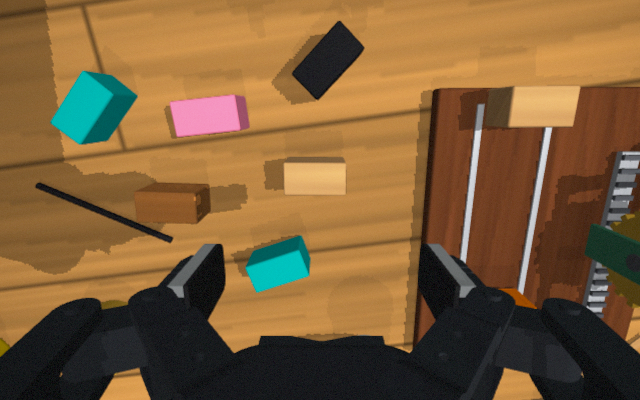

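Emit:
send_rows --pt "100 -0.001 0.04 -0.0065 0 0 0" --pt "100 -0.001 0.08 -0.0065 0 0 0" --pt "100 -0.001 0.12 -0.0065 0 0 0" --pt "100 -0.001 0.16 -0.0065 0 0 0" --pt "100 -0.001 0.19 -0.0065 0 0 0" --pt "100 -0.001 0.19 -0.0065 0 0 0" --pt "50 -0.001 0.19 -0.0065 0 0 0" --pt "50 -0.001 0.19 -0.0065 0 0 0" --pt "50 -0.001 0.19 -0.0065 0 0 0" --pt "50 -0.001 0.19 -0.0065 0 0 0" --squeeze 40

```text
clock: 15.38
position: [0.4473, -0.2203, 0.0113]
ee_rot: [-0.705, 0.044, -0.047, 0.706]
ft_force: [-0.9, 2.7, 10.0]
grip_width: 0.693
```

Run:
```python
from h import *
info()
```

```text
t 15.38 p [ 0.4473 -0.2203  0.0113] yaw 82.7 tilt 0.24 F [-0.9  2.7 10. ] g 0.693 q [-0.41  0.44  0.91  2.05 -0.47  0.86  2.21]
```

Emit:
send_rows --pt "50 0 -0.02 0 0 0 0" --pt "50 0 -0.05 0 0 0 0" --pt "50 0 -0.09 0 0 0 0" --pt "50 0 -0.13 0 0 0 0" --pt "50 0 -0.13 0 0 0 0" --pt "50 0 -0.13 0 0 0 0"

```text
clock: 15.88
position: [0.4473, -0.2204, 0.1418]
ee_rot: [-0.705, 0.043, -0.047, 0.706]
ft_force: [-0.6, 0.3, -0.7]
grip_width: 0.695
```

Run:
```python
from h import *
tgt(bed(-77,0,120),A+np.pi/2)
```

```text
t 15.88 p [ 0.4473 -0.2204  0.1418] yaw 82.7 tilt 0.38 F [-0.6  0.3 -0.7] g 0.695 q [-0.63  0.2   1.11  1.95 -0.2   1.11  2.01]
row [-0.0304  0.0021  0.193 ] [-0.0026  0.003   0.0061]
```

Emit:
send_rows --pt "50 -0.03 0 0.193 -0.003 0.003 0.006" --pt "50 -0.03 0 0.193 -0.003 0.003 0.006" --pt "50 -0.03 0 0.193 -0.003 0.003 0.006" --pt "50 -0.03 0 0.193 -0.003 0.003 0.006" --pt "50 -0.03 0 0.193 -0.003 0.003 0.006" --pt "50 -0.03 0 0.193 -0.003 0.003 0.006" --pt "50 -0.03 0 0.193 -0.003 0.003 0.006" --pt "50 -0.03 0 0.193 -0.003 0.003 0.006"

```text
clock: 16.55
position: [0.4401, -0.0256, 0.1388]
ee_rot: [0.706, -0.049, 0.044, -0.705]
ft_force: [1.3, -0.9, 0.2]
grip_width: 0.695
```

Run:
```python
from h import *
c=shot('wrist','w11.png'); info(); print(tobed(pose()[0])); row(bed(-77,0,13),Rdown(A+np.pi/2))
X=cloud(c); m=(X[...,2]>.09)&(X[...,2]<.19)&np.isfinite(X[...,0])
b=np.array([tobed(q) for q in X[m]]); s=(abs(b[:,1])<28)&(b[:,0]<-40)&(b[:,0]>-120); b=b[s]; print(len(b),np.percentile(b,[1,50,99],axis=0).round(1))
```

```text
t 16.6 p [ 0.4401 -0.0261  0.1388] yaw 82.4 tilt 0.42 F [-0.8  0.1 -0.4] g 0.697 q [-1.03 -0.05  0.99  2.07  0.05  1.11  1.37]
[-78.46698502  -1.26445902 118.83706741]
row [0.0022 0.1058 0.0016] [ 0.003  -0.0023 -0.0066]
14738 [[-96.2 -27.4 111.5]
 [-87.1   0.  149. ]
 [-64.8  27.4 150.5]]
```

View pics/w11.png

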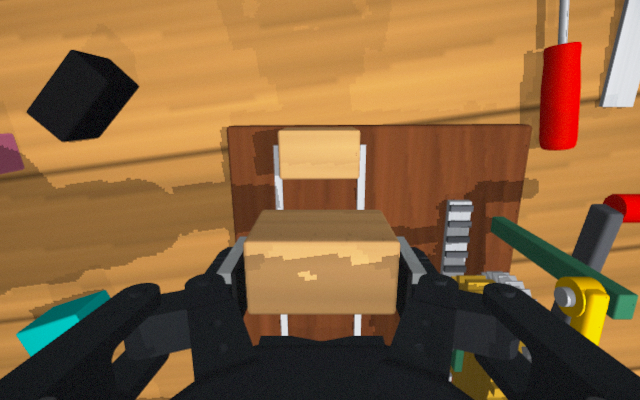

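Emit:
send_rows --pt "50 0.002 0.04 0.0015 0.003 -0.002 -0.007" --pt "50 0.002 0.075 0.0015 0.003 -0.002 -0.007" --pt "50 0.002 0.095 0.0015 0.003 -0.002 -0.007" --pt "50 0.002 0.104 0.0015 0.003 -0.002 -0.007" --pt "50 0.002 0.108 0.0015 0.003 -0.002 -0.007" --pt "50 0.002 0.108 0.0015 0.003 -0.002 -0.007"

```text
clock: 17.1
position: [0.4416, -0.0262, 0.0309]
ee_rot: [0.706, -0.047, 0.047, -0.705]
ft_force: [-0.9, 0.2, -0.6]
grip_width: 0.694
```

Run:
```python
from h import *
info(); print(tobed(pose()[0]))
```

```text
t 17.1 p [ 0.4416 -0.0262  0.0309] yaw 82.4 tilt 0.09 F [-0.9  0.2 -0.6] g 0.694 q [-0.93  0.25  0.98  2.17 -0.27  0.85  1.65]
[-76.98567373  -1.16302427  10.88282038]
```

Emit:
send_rows --pt "50 0 0.001 0 0 0 0" --pt "80 0 0.001 0 0 0 0" --pt "95 0 0.001 0 0 0 0" --pt "95 0 0.001 0 0 0 0" --pt "95 0 -0.03 0 0 0 0" --pt "95 0 -0.07 0 0 0 0" --pt "95 0 -0.11 0 0 0 0" --pt "95 0 -0.15 0 0 0 0" --pt "95 0 -0.15 0 0 0 0"

```text
clock: 17.85
position: [0.4453, -0.0243, 0.1877]
ee_rot: [-0.703, 0.043, -0.05, 0.708]
ft_force: [1.3, -0.1, 0.1]
grip_width: 0.952
```

Run:
```python
from h import *
c=shot('wrist','w12.png'); tgt([.4545,-.3685,.18],np.radians(81.5))
X=cloud(c); m=(X[...,2]>.055)&(X[...,2]<.068)&np.isfinite(X[...,0])
b=np.array([tobed(q) for q in X[m]]); s=(abs(b[:,1])<45)&(b[:,0]<10)&(b[:,0]>-140); b=b[s]
print(len(b),b.min(0),b.max(0), cv2.minAreaRect(b[:,:2].astype('float32')))
ct=shot('top','t12.png'); block(ct,.4545,-.3685,.05)
```

```text
t 17.9 p [ 0.4441 -0.0236  0.1846] yaw 82.6 tilt 0.56 F [ 0.1  0.8 -0.3] g 0.951 q [-1.13 -0.18  1.02  2.02  0.16  1.21  1.27]
row [ 0.0549  0.0026 -0.3407] [-0.007   0.0188  0.0068]
5469 [-130.23394985  -29.26924437   35.36112938] [-62.04571822  30.90212871  44.18939288] ((-96.25171661376953, 0.93975830078125), (60.16566467285156, 68.07037353515625), 89.6488037109375)
block 221 0.0421 ((454.232421875, -369.44610595703125), (59.83039855957031, 32.03952407836914), 80.5128402709961)
```

View pics/w12.png

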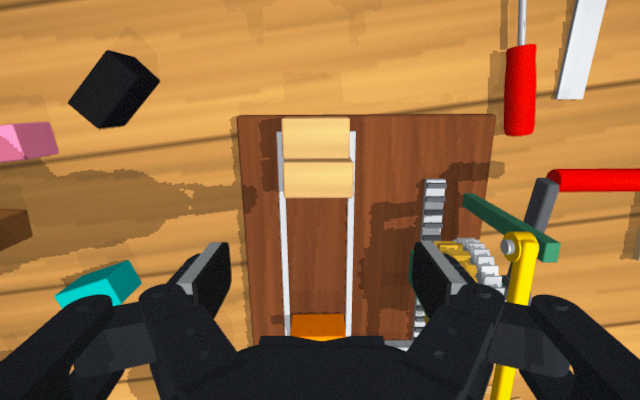

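Emit:
send_rows --pt "100 0.055 0 -0.34 -0.007 0.019 0.007" --pt "100 0.055 0 -0.34 -0.007 0.019 0.007" --pt "100 0.055 0 -0.34 -0.007 0.019 0.007" --pt "100 0.055 0 -0.34 -0.007 0.019 0.007" --pt "100 0.055 0 -0.34 -0.007 0.019 0.007" --pt "100 0.055 0 -0.34 -0.007 0.019 0.007" --pt "100 0.055 0 -0.34 -0.007 0.019 0.007" --pt "100 0.055 0 -0.34 -0.007 0.019 0.007" --pt "100 0.055 0 -0.34 -0.007 0.019 0.007" --pt "100 0.055 0 -0.34 -0.007 0.019 0.007"

```text
clock: 18.78
position: [0.4498, -0.373, 0.1789]
ee_rot: [0.708, -0.058, 0.051, -0.702]
ft_force: [-0.9, -0.2, 0.9]
grip_width: 1.003
```

Run:
```python
from h import *
c=shot('wrist','w13.png'); info(); r=block(c,.4545,-.3685,.045)
row([r[0][0]/1000,r[0][1]/1000,.01],Rdown(np.radians(r[2])))
```

```text
t 18.83 p [ 0.449  -0.3748  0.1791] yaw 81.1 tilt 0.81 F [-3.3  0.5 -0.3] g 1.001 q [-0.24  0.47  1.11  1.68 -0.42  1.27  2.37]
block 2340 0.0418 ((454.76385498046875, -368.31292724609375), (59.52063751220703, 32.25151443481445), 80.33341217041016)
row [0.0063 0.169  0.0091] [ 0.0105  0.013  -0.0094]
```

View pics/w13.png

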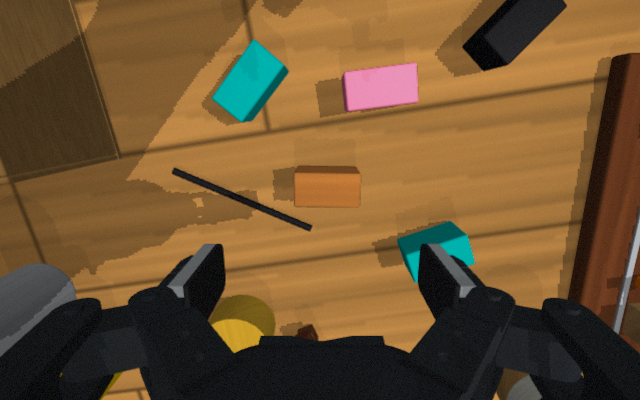

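Emit:
send_rows --pt "100 0 0 0 0 1.25 0" --pt "100 0 0 0 0 1.25 0" --pt "100 0 0 0 0 1.25 0" --pt "100 0 0 0 0 1.25 0" --pt "100 0 0 0 0 1.25 0" --pt "100 0 0 0 0 1.25 0" --pt "100 0 0 0 0 1.25 0" --pt "100 0 0 0 0 1.25 0" --pt "100 0 0 0 0 1.25 0" --pt "100 0 0 0 0 1.25 0"

```text
clock: 19.67
position: [0.4515, -0.3684, 0.1795]
ee_rot: [0.543, -0.458, 0.456, -0.536]
ft_force: [-0.6, 0.5, -0.3]
grip_width: 1.001
```

Emit:
send_rows --pt "100 0 0 0 0 1.25 0" --pt "100 0 0 0 0 1.25 0" --pt "100 0 0 0 0 1.25 0" --pt "100 0 0 0 0 1.25 0" --pt "100 0 0 0 0 1.25 0" --pt "100 0 0 0 0 1.25 0" --pt "100 0 0 0 0 1.25 0" --pt "100 0 0 0 0 1.25 0" --pt "100 0 0 0 0 1.25 0" --pt "100 0 0 0 0 1.25 0"

```text
clock: 20.5
position: [0.4515, -0.3684, 0.1795]
ee_rot: [0.174, -0.685, 0.688, -0.166]
ft_force: [0.5, 0.1, -1.0]
grip_width: 0.996
```

Run:
```python
from h import *
info(); row([.4535,-.3685,.15],Rdown(np.radians(80.3-180)))
```

```text
t 20.5 p [ 0.4515 -0.3684  0.1795] yaw -62.2 tilt 0.64 F [ 0.5  0.1 -1. ] g 0.996 q [-0.35  0.61  1.33  1.69 -0.6   1.33  0.  ]
row [-0.002   0.0295  0.001 ] [-0.0045  0.6551  0.0104]
```

Emit:
send_rows --pt "100 -0.002 0.03 0.001 -0.004 0.655 0.01" --pt "100 -0.002 0.03 0.001 -0.004 0.655 0.01" --pt "100 -0.002 0.03 0.001 -0.004 0.655 0.01" --pt "100 -0.002 0.03 0.001 -0.004 0.655 0.01" --pt "100 -0.002 0.03 0.001 -0.004 0.655 0.01" --pt "100 -0.002 0.03 0.001 -0.004 0.655 0.01" --pt "100 -0.002 0.03 0.001 -0.004 0.655 0.01"

```text
clock: 21.08
position: [0.4535, -0.3686, 0.1496]
ee_rot: [-0.058, -0.705, 0.705, 0.058]
ft_force: [0.4, 0.6, -0.7]
grip_width: 1.003
```

Run:
```python
from h import *
c=shot('wrist','w14.png'); info(); r=block(c,.4545,-.3685,.045)
row([.4535,-.3683,.01],Rdown(np.radians(80.3-180)))
```

```text
t 21.13 p [ 0.4536 -0.3685  0.1498] yaw -99.3 tilt 0.03 F [-0.1  1.3 -0.2] g 1.004 q [-0.34  0.67  1.32  1.72 -0.67  1.3  -0.6 ]
block 2885 0.0417 ((454.7007751464844, -368.91937255859375), (60.038150787353516, 31.482141494750977), 80.41322326660156)
row [ 0.0002  0.1398 -0.0002] [-0.0005  0.0074 -0.0001]
```

View pics/w14.png

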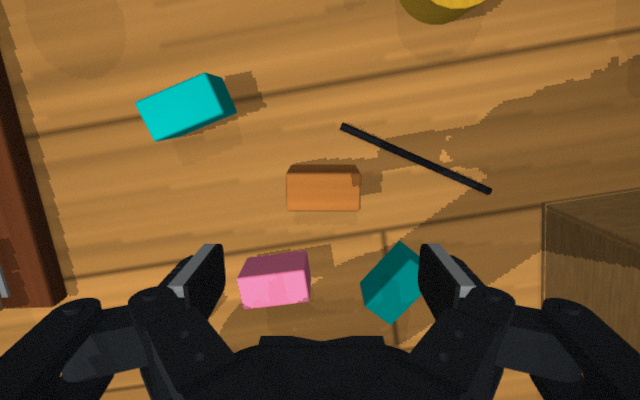

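Emit:
send_rows --pt "100 0 0.04 0 0 0.007 0" --pt "100 0 0.08 0 0 0.007 0" --pt "100 0 0.115 0 0 0.007 0" --pt "100 0 0.139 0 0 0.007 0" --pt "100 0 0.139 0 0 0.007 0" --pt "50 0 0.139 0 0 0.007 0" --pt "50 0 0.139 0 0 0.007 0" --pt "50 0 0.139 0 0 0.007 0" --pt "50 0 0.139 0 0 0.007 0" --pt "50 0 0.139 0 0 0.007 0"

```text
clock: 21.97
position: [0.4555, -0.3695, 0.0139]
ee_rot: [-0.061, -0.704, 0.705, 0.058]
ft_force: [-0.4, 0.6, 6.7]
grip_width: 0.693
```

Run:
```python
from h import *
info()
```

```text
t 21.97 p [ 0.4555 -0.3695  0.0139] yaw -99.7 tilt 0.28 F [-0.4  0.6  6.7] g 0.693 q [-0.23  0.8   1.13  1.82 -0.83  1.08 -0.52]
```

Emit:
send_rows --pt "50 0 -0.02 0 0 0 0" --pt "50 0 -0.05 0 0 0 0" --pt "50 0 -0.09 0 0 0 0" --pt "50 0 -0.13 0 0 0 0" --pt "50 0 -0.14 0 0 0 0" --pt "50 0 -0.14 0 0 0 0"

```text
clock: 22.47
position: [0.4555, -0.3699, 0.1559]
ee_rot: [-0.062, -0.704, 0.705, 0.057]
ft_force: [0.2, -0.6, -0.8]
grip_width: 0.694
```

Run:
```python
from h import *
tgt(bed(-42,0,130),A-np.pi/2)
```

```text
t 22.47 p [ 0.4555 -0.3699  0.1559] yaw -99.7 tilt 0.47 F [ 0.2 -0.6 -0.8] g 0.694 q [-0.33  0.63  1.29  1.72 -0.64  1.29 -0.63]
row [ 0.0367  0.0051 -0.339 ] [-0.0017 -0.0382 -0.008 ]
```

Emit:
send_rows --pt "50 0.036 0 -0.339 -0.002 -0.038 -0.008" --pt "50 0.036 0 -0.339 -0.002 -0.038 -0.008" --pt "50 0.036 0 -0.339 -0.002 -0.038 -0.008" --pt "50 0.036 0 -0.339 -0.002 -0.038 -0.008" --pt "50 0.036 0 -0.339 -0.002 -0.038 -0.008" --pt "50 0.036 0 -0.339 -0.002 -0.038 -0.008" --pt "50 0.036 0 -0.339 -0.002 -0.038 -0.008" --pt "50 0.036 0 -0.339 -0.002 -0.038 -0.008" --pt "50 0.036 0 -0.339 -0.002 -0.038 -0.008" --pt "50 0.036 0 -0.339 -0.002 -0.038 -0.008"

```text
clock: 23.3
position: [0.4757, -0.0238, 0.1513]
ee_rot: [0.041, 0.707, -0.704, -0.046]
ft_force: [0.2, -0.6, -0.3]
grip_width: 0.695
```

Emit:
send_rows --pt "50 0 0 0 0 0 0" --pt "50 0 0 0 0 0 0"

```text
clock: 23.47
position: [0.4755, -0.0294, 0.1516]
ee_rot: [0.045, 0.706, -0.705, -0.049]
ft_force: [0.4, -0.6, -1.0]
grip_width: 0.693
```

Run:
```python
from h import *
c=shot('wrist','w15.png'); info(); print(tobed(pose()[0])); row(bed(-42,0,14),Rdown(A-np.pi/2))
X=cloud(c); m=(X[...,2]>.09)&(X[...,2]<.19)&np.isfinite(X[...,0])
b=np.array([tobed(q) for q in X[m]]); s=(abs(b[:,1])<28)&(b[:,0]<0)&(b[:,0]>-80); b=b[s]; print(len(b),np.percentile(b,[1,50,99],axis=0).round(1))
ct=shot('top','t15.png'); Y=cloud(ct); m=(Y[...,2]>.055)&(Y[...,2]<.068)&np.isfinite(Y[...,0])
b=np.array([tobed(q) for q in Y[m]]); s=(abs(b[:,1])<45)&(b[:,0]<10)&(b[:,0]>-140); b=b[s];print(len(b),b.min(0),b.max(0))
```

```text
t 23.52 p [ 0.4756 -0.0298  0.1517] yaw -97.6 tilt 0.37 F [ 0.   0.  -1.1] g 0.695 q [-1.24  0.14  1.32  1.98 -0.15  1.13 -1.57]
[-42.8414474   -0.24660655 131.71373138]
row [-0.0016  0.1177 -0.    ] [ 0.0017 -0.0025  0.0062]
14089 [[-58.3 -27.4 121.3]
 [-36.    0.2 159.1]
 [-27.2  27.5 160.7]]Traceback (most recent call last):
  File "<stdin>", line 6, in <module>
    return umr_minimum(a, axis, None, out, keepdims, initial, where)
ValueError: zero-size array to reduction operation minimum which has no identity
```

View pics/w15.png

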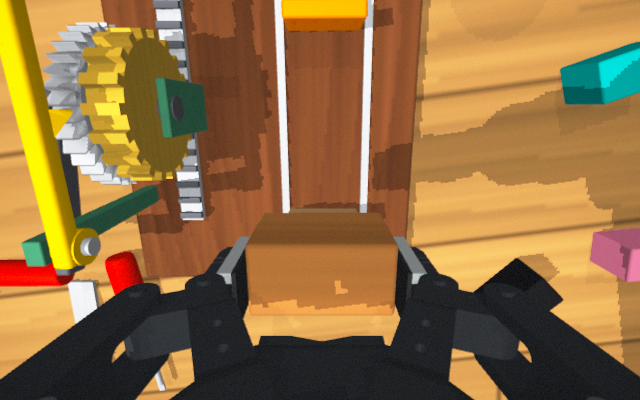

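Run:
```python
from h import *
c=shot('scene','s16.png'); X=cloud(c)
a=cv2.imread('pics/s16.png');cv2.imwrite('pics/s16c.png',cv2.resize(a[150:270,270:460],None,fx=3.5,fy=3.5,interpolation=cv2.INTER_CUBIC))
m=(X[...,2]>.055)&(X[...,2]<.068)&np.isfinite(X[...,0])
b=np.array([tobed(q) for q in X[m]]); s=(abs(b[:,1])<45)&(b[:,0]<10)&(b[:,0]>-140); b=b[s];print(len(b),b.min(0),b.max(0))
```

```text
211 [-130.35219506  -34.37272727   35.38331715] [-58.45324726  28.12786582  45.71943474]
```

View pics/s16c.png

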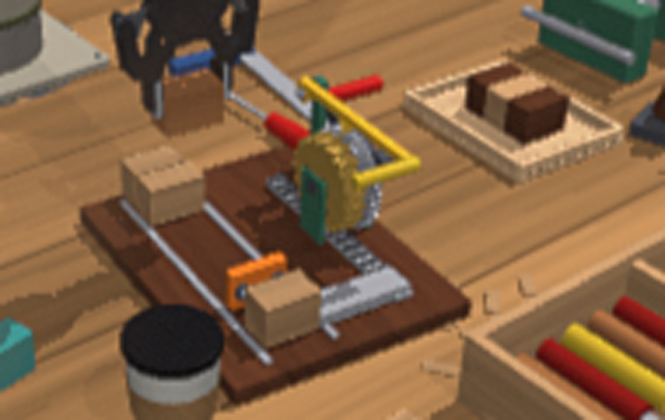

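Emit:
send_rows --pt "50 -0.004 0.04 0 0.002 -0.002 0.006" --pt "50 -0.004 0.08 0 0.002 -0.002 0.006" --pt "50 -0.004 0.104 0 0.002 -0.002 0.006" --pt "50 -0.004 0.114 0 0.002 -0.002 0.006" --pt "50 -0.004 0.118 0 0.002 -0.002 0.006" --pt "50 -0.004 0.118 0 0.002 -0.002 0.006"

```text
clock: 24.12
position: [0.4791, -0.03, 0.0346]
ee_rot: [-0.046, -0.705, 0.706, 0.047]
ft_force: [0.1, 0.1, -0.5]
grip_width: 0.692
```

Run:
```python
from h import *
info(); print(tobed(pose()[0]))
```

```text
t 24.12 p [ 0.4791 -0.03    0.0346] yaw -97.5 tilt 0.07 F [ 0.1  0.1 -0.5] g 0.692 q [-0.95  0.41  1.07  2.08 -0.45  0.91 -1.33]
[-3.93685525e+01  5.69564921e-04  1.45515872e+01]
```

Emit:
send_rows --pt "50 0.001 0.001 0 0 0 0" --pt "80 0.001 0.001 0 0 0 0" --pt "95 0.001 0.001 0 0 0 0" --pt "95 0.001 0.001 0 0 0 0" --pt "95 0.001 -0.03 0 0 0 0" --pt "95 0 -0.07 0 0 0 0" --pt "95 0 -0.11 0 0 0 0" --pt "95 0 -0.15 0 0 0 0" --pt "95 0 -0.17 0 0 0 0" --pt "95 0 -0.17 0 0 0 0"

```text
clock: 24.95
position: [0.4818, -0.0291, 0.2083]
ee_rot: [0.048, 0.708, -0.703, -0.044]
ft_force: [0.4, 0.4, 1.0]
grip_width: 0.949
```

Run:
```python
from h import *
info()
c=shot('scene','s17.png')
a=cv2.imread('pics/s17.png');cv2.imwrite('pics/s17c.png',cv2.resize(a[150:270,270:460],None,fx=3.5,fy=3.5,interpolation=cv2.INTER_CUBIC))
c=shot('wrist','w17.png'); X=cloud(c)
m=(X[...,2]>.055)&(X[...,2]<.068)&np.isfinite(X[...,0])
b=np.array([tobed(q) for q in X[m]]); s=(abs(b[:,1])<45)&(b[:,0]<10)&(b[:,0]>-140); b=b[s];print(len(b),b.min(0),b.max(0))
s=abs(b[:,1])<20; print(np.histogram(b[s][:,0],bins=np.arange(-132,0,3)))
# targets: lever
print('lever', tobed([0,0,0]))
th=0-1.396; g=[20+110*np.sin(th),205,55+110*np.cos(th)]; print(g); P=bed(g[0],g[1],150); row(P,Rdown(A))
```

```text
t 24.95 p [ 0.4818 -0.0291  0.2083] yaw -97.5 tilt 0.55 F [0.4 0.4 1. ] g 0.949 q [-1.34 -0.07  1.3   1.91  0.07  1.25 -1.76]
6295 [-131.0257648   -29.47738997   35.01872915] [-24.26747212  31.933549    44.29599013]
(array([ 49, 110, 116, 114, 112, 116, 121, 114, 119, 116, 121, 179,  53,
       127, 123, 119, 126, 129, 124, 130, 133, 125, 193,  37,   0,  86,
       138, 135, 131, 140, 153, 144, 131, 136, 160, 160,   0,   0,   0,
         0,   0,   0,   0]), array([-132, -129, -126, -123, -120, -117, -114, -111, -108, -105, -102,
        -99,  -96,  -93,  -90,  -87,  -84,  -81,  -78,  -75,  -72,  -69,
        -66,  -63,  -60,  -57,  -54,  -51,  -48,  -45,  -42,  -39,  -36,
        -33,  -30,  -27,  -24,  -21,  -18,  -15,  -12,   -9,   -6,   -3]))
lever [-518.24905202  -32.82590555  -20.        ]
[np.float64(-88.32381776067633), 205, np.float64(74.12983287307502)]
row [ 0.0487  0.0353 -0.2026] [ 0.0026 -1.5676 -0.0046]
```

View pics/s17c.png

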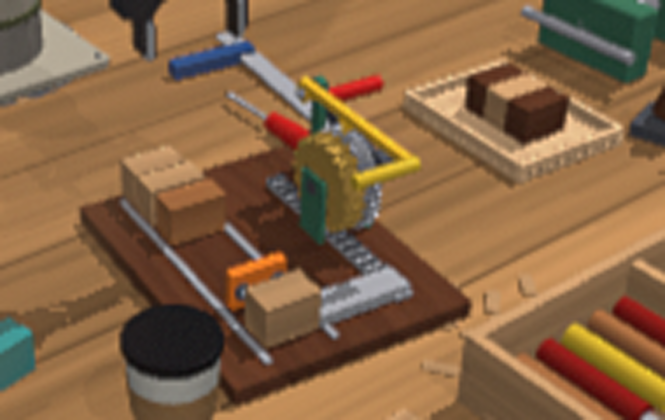

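View pics/w17.png

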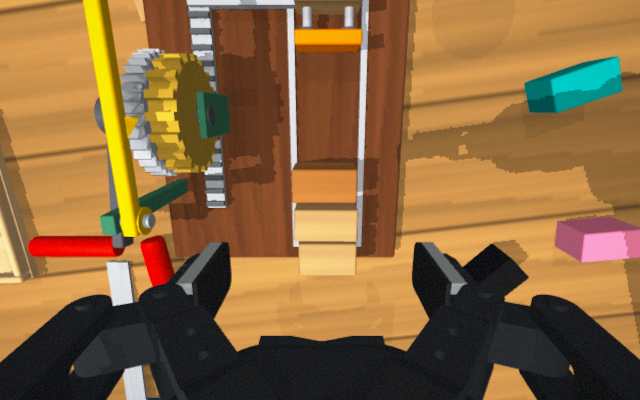

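Emit:
send_rows --pt "95 0.041 0.008 -0.218 0.003 -1.568 -0.005" --pt "80 0.041 0.008 -0.218 0.003 -1.568 -0.005" --pt "60 0.041 0.008 -0.218 0.003 -1.568 -0.005" --pt "50 0.041 0.008 -0.218 0.003 -1.568 -0.005" --pt "50 0.041 0.008 -0.218 0.003 -1.568 -0.005" --pt "50 0.041 0.008 -0.218 0.003 -1.568 -0.005" --pt "50 0.041 0.008 -0.218 0.003 -1.568 -0.005" --pt "50 0.041 0.008 -0.218 0.003 -1.568 -0.005" --pt "50 0.041 0.008 -0.218 0.003 -1.568 -0.005" --pt "50 0.041 0.008 -0.218 0.003 -1.568 -0.005"

```text
clock: 25.88
position: [0.4659, 0.1924, 0.1938]
ee_rot: [0.38, -0.596, 0.599, -0.375]
ft_force: [0.6, -0.6, 0.6]
grip_width: 0.502
```

Run:
```python
from h import *
tgt(bed(-88,222,160),A)
d=np.load('top0.npz');X=d['X']
m=(X[...,0]>.66)&(X[...,0]<.85)&(X[...,1]>.05)&(X[...,1]<.4)&(X[...,2]>.03); w=X[m]
print(w.min(0),w.max(0)); s=w[:,1]<.3; print(w[s].min(0),w[s].max(0))
```

```text
t 25.88 p [0.4659 0.1924 0.1938] yaw -25.4 tilt 0.48 F [ 0.6 -0.6  0.6] g 0.502 q [-1.44  0.12  1.04  1.86 -0.11  1.23 -0.81]
row [-0.0012  0.0138 -0.0073] [ 0.0021 -0.3131  0.0082]
[0.78297678 0.05043768 0.03002591] [0.84997386 0.39993656 0.07605321]
[0.78320387 0.05043768 0.03002591] [0.84993728 0.29982294 0.07581227]
```

Toolbox (x > 0.78, height 76 mm) is clear of the arc.

Emit:
send_rows --pt "50 -0.001 0.014 -0.003 0.002 -0.313 0.008" --pt "50 -0.001 0.014 -0.003 0.002 -0.313 0.008" --pt "50 -0.001 0.014 -0.003 0.002 -0.313 0.008" --pt "50 -0.001 0.014 -0.003 0.002 -0.313 0.008" --pt "50 -0.001 0.014 -0.003 0.002 -0.313 0.008"

```text
clock: 26.3
position: [0.4639, 0.1945, 0.1805]
ee_rot: [-0.463, 0.534, -0.534, 0.464]
ft_force: [0.9, 0.5, -0.7]
grip_width: 0.498
```

Run:
```python
from h import *
c=shot('wrist','w18.png'); info(); print(tobed(pose()[0]))
X=cloud(c); hsv=cv2.cvtColor(c['pixels'],cv2.COLOR_RGB2HSV)
m=((hsv[...,0]<5)|(hsv[...,0]>175))&(hsv[...,1]>200)&(X[...,2]>.07)&(X[...,2]<.13)
b=np.array([tobed(q) for q in X[m]]); print(len(b),np.percentile(b,[2,50,98],axis=0))
row(bed(-88,222,55),Rdown(A))
```

```text
t 26.35 p [0.4641 0.1946 0.1809] yaw -8.0 tilt 0.1 F [ 0.3 -0.1  0.7] g 0.497 q [-1.41  0.12  1.    1.89 -0.11  1.19 -0.51]
[-83.56852599 220.71008445 160.85143163]
2188 [[-94.21069014 179.85762665  75.04446174]
 [-86.13007947 215.96452685  81.4048389 ]
 [-77.92141622 248.56584588  83.42828093]]
row [-0.0011  0.1059 -0.0045] [-0.0007 -0.0093 -0.0016]
```

View pics/w18.png

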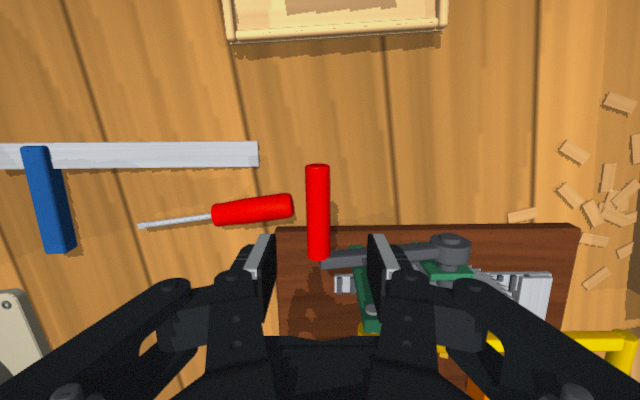

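Emit:
send_rows --pt "50 0 0.04 -0.003 0 -0.009 0" --pt "50 0 0.075 -0.003 0 -0.009 0" --pt "50 0 0.106 -0.003 0 -0.009 0" --pt "50 0 0.106 -0.003 0 -0.009 0" --pt "0 0 0.106 -0.003 0 -0.009 0" --pt "0 0 0.106 -0.003 0 -0.009 0" --pt "0 0 0.106 -0.003 0 -0.009 0" --pt "0 0 0.106 -0.003 0 -0.009 0" --pt "0 0 0.106 -0.003 0 -0.009 0" --squeeze 25

```text
clock: 27.1
position: [0.4616, 0.1961, 0.0775]
ee_rot: [-0.465, 0.532, -0.53, 0.469]
ft_force: [-5.4, -3.0, 3.1]
grip_width: 0.201
```

```bash
cat > arc.py <<'E'
from h import *
import sys
info(); b=tobed(pose()[0]); print(b.round(1))
def arc(d0,steps):
    f=lambda d:(20+110*np.sin(d-1.396),55+110*np.cos(d-1.396))
    x0,z0=f(d0)
    for s in steps:
        x,z=f(s); print(round(s,3),'ty',round(-(z-z0)/1000,4),'tz',round((x-x0)/1000,4))
d0=float(sys.argv[1]); d1=float(sys.argv[2]); arc(d0,np.linspace(d0,d1,11)[1:])
E
python3 arc.py 0.0 0.7
```

```text
t 27.1 p [0.4616 0.1961 0.0775] yaw -7.4 tilt 0.3 F [-5.4 -3.   3.1] g 0.201 q [-1.31  0.3   0.94  2.   -0.3   0.98 -0.36]
[-86.1 221.8  57.5]
0.07 ty -0.0075 tz 0.0016
0.14 ty -0.0149 tz 0.0037
0.21 ty -0.0222 tz 0.0064
0.28 ty -0.0292 tz 0.0095
0.35 ty -0.036 tz 0.0131
0.42 ty -0.0425 tz 0.0172
0.49 ty -0.0487 tz 0.0217
0.56 ty -0.0546 tz 0.0267
0.63 ty -0.0601 tz 0.0321
0.7 ty -0.0653 tz 0.0378
```

Emit:
send_rows --pt "0 0 -0.0075 0.0016 0 0 0" --pt "0 0 -0.015 0.0037 0 0 0" --pt "0 0 -0.022 0.0064 0 0 0" --pt "0 0 -0.029 0.0095 0 0 0" --pt "0 0 -0.036 0.013 0 0 0" --pt "0 0 -0.0425 0.017 0 0 0" --pt "0 0 -0.0487 0.0217 0 0 0" --pt "0 0 -0.0546 0.0267 0 0 0" --pt "0 0 -0.06 0.032 0 0 0" --pt "0 0 -0.0653 0.0378 0 0 0"

```text
clock: 27.93
position: [0.4935, 0.1922, 0.1422]
ee_rot: [-0.469, 0.534, -0.526, 0.466]
ft_force: [-39.2, -1.2, 28.2]
grip_width: 0.198
```

```bash
python3 arc.py 0.7 1.5
```

```text
t 27.93 p [0.4935 0.1922 0.1422] yaw -7.2 tilt 0.71 F [-39.2  -1.2  28.2] g 0.198 q [-1.28  0.29  0.97  1.86 -0.27  1.14 -0.34]
[-54.  222.1 122.2]
0.78 ty -0.0054 tz 0.007
0.86 ty -0.0102 tz 0.0143
0.94 ty -0.0143 tz 0.0221
1.02 ty -0.0179 tz 0.0301
1.1 ty -0.0208 tz 0.0384
1.18 ty -0.023 tz 0.047
1.26 ty -0.0246 tz 0.0556
1.34 ty -0.0254 tz 0.0644
1.42 ty -0.0256 tz 0.0732
1.5 ty -0.025 tz 0.0819
```

Emit:
send_rows --pt "0 0 -0.002 -0.002 0 0 0" --pt "0 0 -0.002 -0.002 0 0 0" --pt "0 0 -0.002 -0.002 0 0 0"

```text
clock: 28.18
position: [0.4961, 0.1919, 0.1451]
ee_rot: [-0.466, 0.532, -0.529, 0.468]
ft_force: [-13.5, -0.0, 8.7]
grip_width: 0.198
```

Run:
```python
from h import *
c=shot('wrist','w19.png'); info(); print(tobed(pose()[0]))
```

```text
t 28.23 p [0.4961 0.1919 0.1451] yaw -7.3 tilt 0.31 F [-12.7  -0.6   9.5] g 0.2 q [-1.29  0.28  0.97  1.86 -0.26  1.13 -0.35]
[-51.4403348  222.18638446 125.07663873]
```

View pics/w19.png

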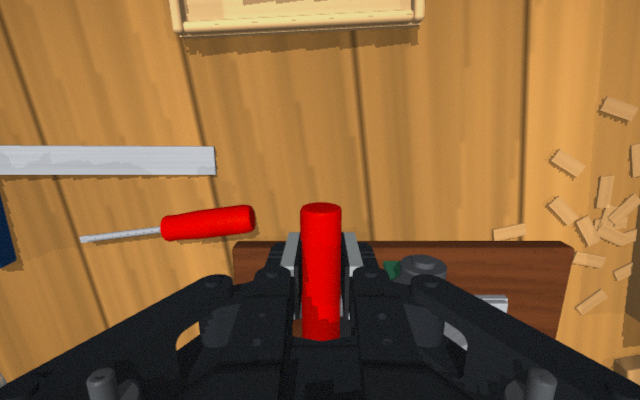

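```bash
python3 arc.py 0.7 1.3
```

```text
t 28.23 p [0.4961 0.1919 0.1451] yaw -7.3 tilt 0.31 F [-12.7  -0.6   9.5] g 0.2 q [-1.29  0.28  0.97  1.86 -0.26  1.13 -0.35]
[-51.4 222.2 125.1]
0.76 ty -0.0041 tz 0.0052
0.82 ty -0.0078 tz 0.0106
0.88 ty -0.0113 tz 0.0163
0.94 ty -0.0143 tz 0.0221
1.0 ty -0.0171 tz 0.0281
1.06 ty -0.0194 tz 0.0343
1.12 ty -0.0214 tz 0.0406
1.18 ty -0.023 tz 0.047
1.24 ty -0.0242 tz 0.0534
1.3 ty -0.0251 tz 0.06
```

Emit:
send_rows --pt "0 0 -0.005 0.004 0 0 0" --pt "0 0 -0.009 0.0095 0 0 0" --pt "0 0 -0.0125 0.015 0 0 0" --pt "0 0 -0.0155 0.021 0 0 0" --pt "0 0 -0.018 0.027 0 0 0" --pt "0 0 -0.0205 0.033 0 0 0" --pt "0 0 -0.0225 0.0395 0 0 0" --pt "0 0 -0.024 0.046 0 0 0" --pt "0 0 -0.0252 0.0525 0 0 0" --pt "0 0 -0.026 0.059 0 0 0" --squeeze 20

```text
clock: 29.07
position: [0.5558, 0.1845, 0.1718]
ee_rot: [-0.465, 0.532, -0.53, 0.469]
ft_force: [-6.8, -0.1, 4.0]
grip_width: 0.197
```

```bash
python3 arc.py 1.3 1.8
```

```text
t 29.07 p [0.5558 0.1845 0.1718] yaw -7.3 tilt 0.35 F [-6.8 -0.1  4. ] g 0.197 q [-1.14  0.4   0.95  1.69 -0.34  1.23 -0.25]
[  8.7 222.6 151.8]
1.35 ty -0.0004 tz 0.0055
1.4 ty -0.0005 tz 0.011
1.45 ty -0.0003 tz 0.0165
1.5 ty 0.0001 tz 0.022
1.55 ty 0.0008 tz 0.0274
1.6 ty 0.0018 tz 0.0328
1.65 ty 0.003 tz 0.0382
1.7 ty 0.0045 tz 0.0435
1.75 ty 0.0063 tz 0.0487
1.8 ty 0.0083 tz 0.0538
```

Forces are low now. Continue.

Emit:
send_rows --pt "0 0 -0.0005 0.0055 0 0 0" --pt "0 0 -0.0006 0.011 0 0 0" --pt "0 0 -0.0005 0.0165 0 0 0" --pt "0 0 0 0.022 0 0 0" --pt "0 0 0.0008 0.0274 0 0 0" --pt "0 0 0.0018 0.0328 0 0 0" --pt "0 0 0.003 0.0382 0 0 0" --pt "0 0 0.0045 0.0435 0 0 0" --pt "0 0 0.0063 0.0487 0 0 0" --pt "0 0 0.0083 0.0538 0 0 0"

```text
clock: 29.9
position: [0.6096, 0.1776, 0.1636]
ee_rot: [-0.465, 0.531, -0.53, 0.469]
ft_force: [-7.0, 0.8, 1.9]
grip_width: 0.2
```

```bash
python3 arc.py 1.8 2.3
```

```text
t 29.9 p [0.6096 0.1776 0.1636] yaw -7.3 tilt 0.36 F [-7.   0.8  1.9] g 0.2 q [-1.01  0.52  0.9   1.56 -0.43  1.26 -0.17]
[ 62.9 222.8 143.6]
1.85 ty 0.0023 tz 0.005
1.9 ty 0.0048 tz 0.0099
1.95 ty 0.0076 tz 0.0146
2.0 ty 0.0106 tz 0.0192
2.05 ty 0.0138 tz 0.0237
2.1 ty 0.0173 tz 0.028
2.15 ty 0.021 tz 0.0321
2.2 ty 0.0248 tz 0.036
2.25 ty 0.0289 tz 0.0397
2.3 ty 0.0331 tz 0.0432
```

Emit:
send_rows --pt "0 0 0.0023 0.005 0 0 0" --pt "0 0 0.0048 0.0099 0 0 0" --pt "0 0 0.0076 0.0146 0 0 0" --pt "0 0 0.0106 0.0192 0 0 0" --pt "0 0 0.0138 0.0237 0 0 0" --pt "0 0 0.0173 0.028 0 0 0" --pt "0 0 0.021 0.0321 0 0 0" --pt "0 0 0.0248 0.036 0 0 0" --pt "0 0 0.0289 0.0397 0 0 0" --pt "0 0 0.0331 0.0432 0 0 0" --squeeze 30

```text
clock: 30.73
position: [0.6523, 0.1721, 0.1303]
ee_rot: [-0.465, 0.531, -0.53, 0.469]
ft_force: [-8.2, 2.7, 4.5]
grip_width: 0.2
```

```bash
python3 arc.py 2.3 2.6
python3 - <<'E'
from h import *
c=shot('scene','s20.png')
a=cv2.imread('pics/s20.png');cv2.imwrite('pics/s20c.png',cv2.resize(a[150:270,270:460],None,fx=3.5,fy=3.5,interpolation=cv2.INTER_CUBIC))
E
```

```text
t 30.73 p [0.6523 0.1721 0.1303] yaw -7.3 tilt 0.32 F [-8.2  2.7  4.5] g 0.2 q [-0.9   0.64  0.85  1.48 -0.5   1.24 -0.12]
[106.  223.  110.3]
2.33 ty 0.0026 tz 0.002
2.36 ty 0.0053 tz 0.0039
2.39 ty 0.008 tz 0.0058
2.42 ty 0.0108 tz 0.0075
2.45 ty 0.0137 tz 0.0092
2.48 ty 0.0166 tz 0.0108
2.51 ty 0.0195 tz 0.0123
2.54 ty 0.0225 tz 0.0137
2.57 ty 0.0255 tz 0.015
2.6 ty 0.0286 tz 0.0162
```

View pics/s20c.png

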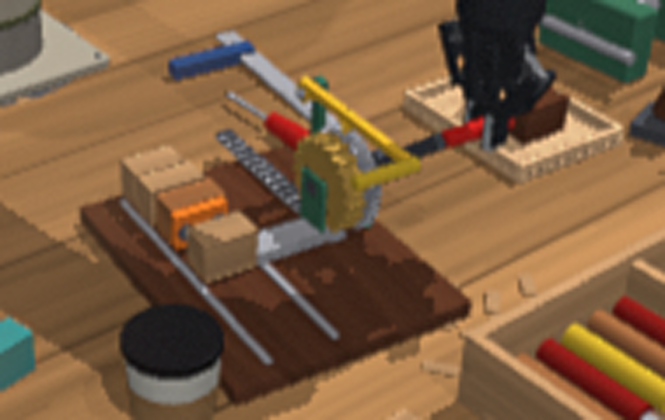

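Emit:
send_rows --pt "0 0 0.0026 0.002 0 0 0" --pt "0 0 0.0053 0.0039 0 0 0" --pt "0 0 0.008 0.0058 0 0 0" --pt "0 0 0.0108 0.0075 0 0 0" --pt "0 0 0.0137 0.0092 0 0 0" --pt "0 0 0.0166 0.0108 0 0 0" --pt "0 0 0.0195 0.0123 0 0 0" --pt "0 0 0.0225 0.0137 0 0 0" --pt "0 0 0.0255 0.015 0 0 0" --pt "0 0 0.0286 0.0162 0 0 0" --squeeze 45

```text
clock: 31.62
position: [0.6685, 0.1701, 0.102]
ee_rot: [-0.465, 0.531, -0.53, 0.469]
ft_force: [-6.7, 1.3, 9.5]
grip_width: 0.19
```

```bash
python3 arc.py 2.6 2.75
```

```text
t 31.62 p [0.6685 0.1701 0.102 ] yaw -7.3 tilt 0.33 F [-6.7  1.3  9.5] g 0.19 q [-0.86  0.69  0.82  1.46 -0.53  1.22 -0.1 ]
[122.3 223.   82. ]
2.615 ty 0.0015 tz 0.0006
2.63 ty 0.0031 tz 0.0011
2.645 ty 0.0047 tz 0.0017
2.66 ty 0.0062 tz 0.0022
2.675 ty 0.0078 tz 0.0027
2.69 ty 0.0094 tz 0.0031
2.705 ty 0.011 tz 0.0036
2.72 ty 0.0126 tz 0.004
2.735 ty 0.0142 tz 0.0044
2.75 ty 0.0158 tz 0.0047
```

Emit:
send_rows --pt "0 0 0.0015 0.0006 0 0 0" --pt "0 0 0.0031 0.0011 0 0 0" --pt "0 0 0.0047 0.0017 0 0 0" --pt "0 0 0.0062 0.0022 0 0 0" --pt "0 0 0.0078 0.0027 0 0 0" --pt "0 0 0.0094 0.0031 0 0 0" --pt "0 0 0.011 0.0036 0 0 0" --pt "0 0 0.0126 0.004 0 0 0" --pt "0 0 0.0142 0.0044 0 0 0" --pt "0 0 0.0158 0.0047 0 0 0"

```text
clock: 32.45
position: [0.6736, 0.1694, 0.087]
ee_rot: [-0.465, 0.531, -0.531, 0.47]
ft_force: [-5.4, 0.9, 12.6]
grip_width: 0.193
```

```bash
python3 arc.py 2.75 2.85
python3 - <<'E'
from h import *
c=shot('wrist','w21.png'); X=cloud(c)
c=shot('scene','s21.png')
a=cv2.imread('pics/s21.png');cv2.imwrite('pics/s21c.png',cv2.resize(a[150:270,270:460],None,fx=3.5,fy=3.5,interpolation=cv2.INTER_CUBIC))
E
```

```text
t 32.45 p [0.6736 0.1694 0.087 ] yaw -7.3 tilt 0.38 F [-5.4  0.9 12.6] g 0.193 q [-0.84  0.72  0.81  1.45 -0.54  1.2  -0.09]
[127.5 223.1  67. ]
2.76 ty 0.0011 tz 0.0002
2.77 ty 0.0022 tz 0.0005
2.78 ty 0.0032 tz 0.0007
2.79 ty 0.0043 tz 0.0009
2.8 ty 0.0054 tz 0.001
2.81 ty 0.0065 tz 0.0012
2.82 ty 0.0076 tz 0.0014
2.83 ty 0.0087 tz 0.0015
2.84 ty 0.0098 tz 0.0017
2.85 ty 0.0108 tz 0.0018
```

View pics/s21c.png

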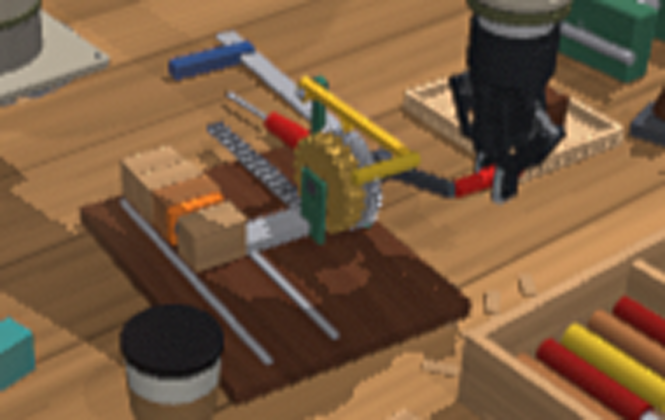

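View pics/w21.png

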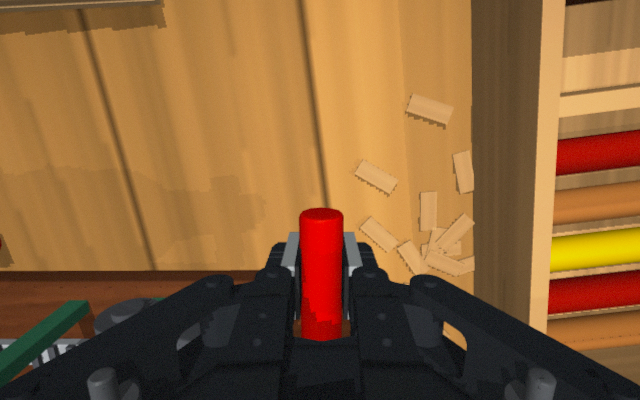

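Emit:
send_rows --pt "0 0 -0.003 -0.0008 0 0 0" --pt "0 0 -0.006 -0.0016 0 0 0" --pt "0 0 -0.009 -0.0024 0 0 0" --pt "0 0 -0.009 -0.0024 0 0 0" --pt "0 0 -0.009 -0.0024 0 0 0"

```text
clock: 32.97
position: [0.6714, 0.1697, 0.0942]
ee_rot: [0.465, -0.531, 0.531, -0.47]
ft_force: [0.7, 2.6, 3.8]
grip_width: 0.192
```

```bash
python3 arc.py 2.6 2.7
```

```text
t 32.97 p [0.6714 0.1697 0.0942] yaw -7.3 tilt 0.39 F [0.7 2.6 3.8] g 0.192 q [-0.85  0.71  0.82  1.46 -0.53  1.2  -0.09]
[125.2 223.1  74.2]
2.61 ty 0.001 tz 0.0004
2.62 ty 0.0021 tz 0.0008
2.63 ty 0.0031 tz 0.0011
2.64 ty 0.0041 tz 0.0015
2.65 ty 0.0052 tz 0.0018
2.66 ty 0.0062 tz 0.0022
2.67 ty 0.0073 tz 0.0025
2.68 ty 0.0083 tz 0.0028
2.69 ty 0.0094 tz 0.0031
2.7 ty 0.0104 tz 0.0034
```

Emit:
send_rows --pt "0 0 -0.002 -0.0005 0 0 0" --pt "60 0 -0.002 -0.0005 0 0 0" --pt "60 0 -0.002 -0.0005 0 0 0" --pt "60 0 -0.002 -0.0005 0 0 0" --pt "60 0 -0.002 -0.0005 0 0 0" --pt "60 0 -0.02 -0.0005 0 0 0" --pt "60 0 -0.06 -0.0005 0 0 0" --pt "60 0 -0.1 -0.0005 0 0 0" --pt "60 0 -0.14 -0.0005 0 0 0" --pt "60 0 -0.18 -0.0005 0 0 0"

```text
clock: 33.8
position: [0.6688, 0.168, 0.2745]
ee_rot: [-0.466, 0.531, -0.531, 0.468]
ft_force: [0.6, 0.2, 0.3]
grip_width: 0.602
```

Run:
```python
from h import *
tgt([.52,.12,.38],np.radians(82.5))
```

```text
t 33.8 p [0.6688 0.168  0.2745] yaw -7.4 tilt 0.19 F [0.6 0.2 0.3] g 0.602 q [-0.86  0.59  0.9   1.23 -0.45  1.52 -0.16]
row [ 0.0663 -0.1058 -0.1413] [-3.4000e-03 -1.5685e+00 -1.4000e-03]
```

Move to a look-down pose over the press to check the pad.

Emit:
send_rows --pt "60 0.15 -0.07 -0.12 0 -1.568 0" --pt "60 0.15 -0.07 -0.12 0 -1.568 0" --pt "60 0.15 -0.07 -0.12 0 -1.568 0" --pt "60 0.15 -0.07 -0.12 0 -1.568 0" --pt "60 0.15 -0.07 -0.12 0 -1.568 0" --pt "60 0.15 -0.07 -0.12 0 -1.568 0" --pt "60 0.15 -0.07 -0.12 0 -1.568 0" --pt "60 0.15 -0.07 -0.12 0 -1.568 0" --pt "60 0.15 -0.07 -0.12 0 -1.568 0" --pt "60 0.15 -0.07 -0.12 0 -1.568 0"

```text
clock: 34.63
position: [0.5307, 0.0344, 0.342]
ee_rot: [-0.688, 0.155, -0.156, 0.691]
ft_force: [-0.1, 0.1, 0.8]
grip_width: 0.603
```

Emit:
send_rows --pt "60 0 0 0 0 -0.318 0" --pt "60 0 0 0 0 -0.318 0" --pt "60 0 0 0 0 -0.318 0" --pt "60 0 0 0 0 -0.318 0"

```text
clock: 34.97
position: [0.5308, 0.0344, 0.3419]
ee_rot: [-0.704, 0.045, -0.046, 0.707]
ft_force: [-0.4, 0.1, -0.3]
grip_width: 0.602
```

Run:
```python
from h import *
info(); c=shot('wrist','w22.png'); X=cloud(c)
m=(X[...,2]>.052)&(X[...,2]<.068)&np.isfinite(X[...,0])
p=c['pixels'][m]; b=np.array([tobed(q) for q in X[m]]); s=(abs(b[:,1])<20)&(b[:,0]<80)&(b[:,0]>-140); b=b[s];p=p[s]
for x in range(-134,40,2):
    k=(b[:,0]>=x)&(b[:,0]<x+2); print(x,k.sum(),p[k].mean(0).astype(int) if k.any() else '',end=' | ')
s=shot('scene','s22.png'); shot('top','t22.png')
a=cv2.imread('pics/s22.png');cv2.imwrite('pics/s22c.png',cv2.resize(a[150:270,270:460],None,fx=3.5,fy=3.5,interpolation=cv2.INTER_CUBIC))
hsv=cv2.cvtColor(c['pixels'],cv2.COLOR_RGB2HSV); yel=(hsv[...,0]>25)&(hsv[...,0]<33)&(hsv[...,1]>180)&(X[...,2]>.1)
b=np.array([tobed(q) for q in X[yel]]); k=(b[:,0]>95)&(b[:,1]>75)&(b[:,1]<125); print('pawl',k.sum(),np.median(b[k],0) if k.any() else '')
```

```text
t 34.97 p [0.5308 0.0344 0.3419] yaw 82.7 tilt 0.21 F [-0.4  0.1 -0.3] g 0.602 q [-0.94  0.09  0.86  1.56 -0.07  1.52  1.36]
-134 0  | -132 0  | -130 43 [230 179 112] | -128 56 [232 182 114] | -126 66 [232 182 113] | -124 65 [234 186 115] | -122 54 [237 189 118] | -120 46 [238 191 119] | -118 65 [237 190 118] | -116 67 [236 188 117] | -114 61 [234 185 116] | -112 39 [232 182 113] | -110 62 [228 177 110] | -108 66 [225 173 108] | -106 63 [224 173 107] | -104 36 [226 174 109] | -102 66 [227 175 109] | -100 65 [223 171 106] | -98 65 [169 128  79] | -96 33 [229 179 112] | -94 65 [232 183 114] | -92 64 [234 186 116] | -90 32 [237 189 118] | -88 64 [239 192 120] | -86 64 [238 192 120] | -84 32 [237 190 118] | -82 64 [236 188 118] | -80 64 [234 186 116] | -78 34 [230 181 113] | -76 62 [227 176 110] | -74 65 [225 173 107] | -72 35 [226 174 108] | -70 62 [227 177 111] | -68 64 [225 173 107] | -66 32 [174 127  77] | -64 64 [186 117  54] | -62 62 [214 134  62] | -60 31 [218 136  62] | -58 62 [216 135  62] | -56 64 [209 131  59] | -54 30 [206 129  58] | -52 62 [203 126  57] | -50 35 [204 127  58
[... 182 characters left out ...]
18] | -32 62 [248 152   0] | -30 32 [248 159   0] | -28 62 [248 158   0] | -26 47 [248 156   0] | -24 46 [247 150   0] | -22 31 [222 109   4] | -20 0  | -18 0  | -16 0  | -14 0  | -12 0  | -10 0  | -8 47 [164 124  77] | -6 45 [213 162 100] | -4 61 [221 168 104] | -2 29 [219 166 104] | 0 60 [219 166 103] | 2 30 [220 166 104] | 4 60 [221 168 105] | 6 30 [223 171 107] | 8 59 [223 171 107] | 10 31 [226 174 108] | 12 59 [229 179 112] | 14 31 [231 181 113] | 16 61 [229 179 113] | 18 32 [228 178 112] | 20 60 [227 176 110] | 22 32 [224 172 108] | 24 58 [222 170 105] | 26 34 [215 163 102] | 28 30 [164 119  74] | 30 0  | 32 0  | 34 0  | 36 0  | 38 0  | pawl 305 [115.88841959 100.41162595 125.21553436]
```

View pics/w22.png

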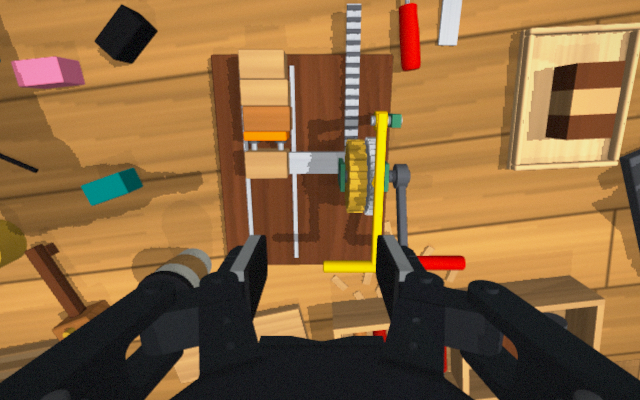

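View pics/s22c.png

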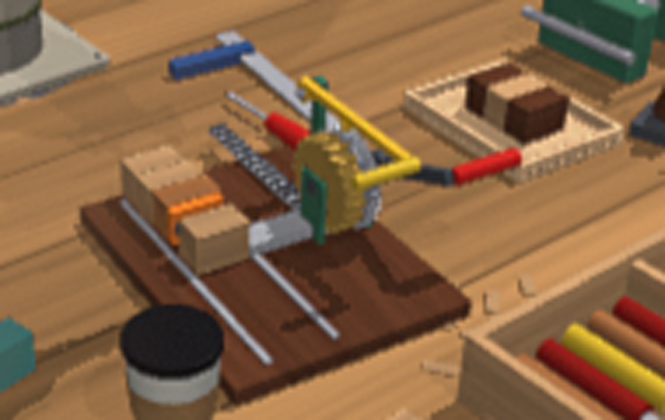

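View pics/t22.png

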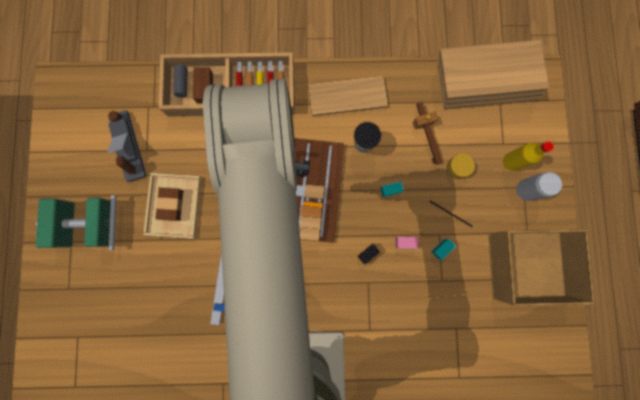

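Run:
```python
from h import *
info(); print(hand_in())
```

```text
t 35.12 p [0.5309 0.0345 0.342 ] yaw 82.3 tilt 0.22 F [-0.1  0.3 -0.2] g 0.606 q [-0.94  0.09  0.86  1.56 -0.07  1.52  1.36]
the job is handed in; nothing more can be done
None
```

I finished the whole job and handed it in at 35 s of the 210 s allowed. My last checks all agreed with the task; `hand_in()` gave no verdict.

**What I did**
- I lifted the pawl about 0.3 rad and held it until two wrist views about 0.9 s apart were identical, with the lever at its run-back position. Then I let the pawl drop back onto the wheel.
- I stood the blank in the tray.
- The only real blocks were one pale and one brown; I left the pink, turquoise and black ones alone. I stood both side by side against the fixed jaw.
- I wound the lever until the force on it reached about 13 N, with the pad in by roughly 13 mm. I then eased back onto the pawl and let go.

**Last checks**
- **Row:** the blocks stand tight between x = −98 and −34 mm in the bed frame. After placing, their side edges measured −29 to +32 mm, so they sit close to the middle line.
- **Pad:** it is pressed in about 8 mm. This is an estimate from the gap between pad and jaw (26 mm now, about 34 mm free) and from the lever angle. The requirement is at least 4 mm.
- **Pawl:** the handle is at the same height as when it was down at the start.
- **Blank:** it is upright in the tray.
- **Other objects:** none look moved in the last pictures. The arm hid part of the final top view.
- **Gripper:** clear of everything.

While winding, the wrist force briefly reached about 48 N because the path was a little inside the handle's arc. I corrected this, and it stayed below about 15 N for the rest of the winding.

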